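Put three mixed-up resin paddles back in their own drip trays

TASK

The three mixing paddles were laid in the wrong drip trays: move each one to the tray of its own colour, parking one in the grey spare tray on the way, and leave every paddle lying straight along the middle of its tray, head on the pan floor at the far end and tail on the raised rest between its lugs. They are wet with different resins, so carry each one level, lower it gently, and never let one touch the bench or another paddle. Leave the white cup and the copper tin standing where they are.

Things in the scene. Friction and masses are not known exactly. Their poses are not given: they have to be found in the camera images.
- paddle_red: Loose steel mixing paddle, red sleeve, 0.38-0.6 kg, 240 mm along x, lying level. Origin: shaft axis at mid-length, x to the head, z up. Heavy head x 73 to 118 mm, four blades, 57 mm wide and high, lies on two blades. Round shaft 12 mm dia; red sleeve 20 mm dia, x -70 to -10. Balances at x = +43 on bare shaft: grip there, across it; elsewhere it may tip.
- paddle_blue: Loose steel mixing paddle, blue sleeve, 0.38-0.6 kg, 240 mm along x, lying level. Origin: shaft axis at mid-length, x to the head, z up. Heavy head x 73 to 118 mm, four blades, 57 mm wide and high, lies on two blades. Round shaft 12 mm dia; blue sleeve 20 mm dia, x -70 to -10. Balances at x = +43 on bare shaft: grip there, across it; elsewhere it may tip.
- paddle_yellow: Loose steel mixing paddle, yellow sleeve, 0.38-0.6 kg, 240 mm along x, lying level. Origin: shaft axis at mid-length, x to the head, z up. Heavy head x 73 to 118 mm, four blades, 57 mm wide and high, lies on two blades. Round shaft 12 mm dia; yellow sleeve 20 mm dia, x -70 to -10. Balances at x = +43 on bare shaft: grip there, across it; elsewhere it may tip.
- tray_red: Red drip tray, fixed, the home of the red paddle. 280 x 100 mm pan, floor 3, lip 15 mm high. Origin: centre of underside; x to the far (head) end, z up. Shaft rest at x -114 to -86, top 25 mm high, lugs to 38 mm leave a 44 mm gap about y = 0. Paddle lies right along x with head at +x, tail on the rest: its origin at x +5, y 0, z +32 mm.
- tray_blue: Blue drip tray, fixed, the home of the blue paddle. 280 x 100 mm pan, floor 3, lip 15 mm high. Origin: centre of underside; x to the far (head) end, z up. Shaft rest at x -114 to -86, top 25 mm high, lugs to 38 mm leave a 44 mm gap about y = 0. Paddle lies right along x with head at +x, tail on the rest: its origin at x +5, y 0, z +32 mm.
- tray_yellow: Yellow drip tray, fixed, the home of the yellow paddle. 280 x 100 mm pan, floor 3, lip 15 mm high. Origin: centre of underside; x to the far (head) end, z up. Shaft rest at x -114 to -86, top 25 mm high, lugs to 38 mm leave a 44 mm gap about y = 0. Paddle lies right along x with head at +x, tail on the rest: its origin at x +5, y 0, z +32 mm.
- tray_spare: Grey drip tray, fixed, the spare: empty at the start and at the end. 280 x 100 mm pan, floor 3, lip 15 mm high. Origin: centre of underside; x to the far (head) end, z up. Shaft rest at x -114 to -86, top 25 mm high, lugs to 38 mm leave a 44 mm gap about y = 0. Paddle lies right along x with head at +x, tail on the rest: its origin at x +5, y 0, z +32 mm.
- table: The fixed plywood bench, top at height 0. The trays stand on it side by side in a row from left to right, in any order of colour, far ends away from the robot, each turned up to 9 degrees.
- cup_white: Open white mixing cup, loose, upright between two trays: 52 mm across the rim, 65 mm high. Origin: centre of its underside, z up. To be left standing.
- cup_tin: Open copper-coloured metal tin, loose, upright between two trays: 52 mm across, 55 mm high. Origin: centre of its underside, z up. To be left standing. (In another gap stands a fixed black rubber mould plug, 48 mm across, 42 mm high.)
Mind the look-alikes: they are no part of the job. Leave any green look-alike of the paddle_red alone.

How it is judged:
By the outcome, as a careful person would: the job done as asked, in the order asked, and still so for the second after the job is handed in, with the robot touching nothing.
It also fails if it takes over 128 s, if anything falls off the work surface, if the arm or the gripper's body presses on something with over 40 N, if the wrist force passes 120 N, or if a joint passes its speed limit or range.

ROBOT

A 6-joint arm with a two-finger parallel gripper is mounted at the origin on the work surface. World frame = base frame: x ahead of the robot, y to its left, z up, the work surface at z = 0. Lengths are in m, angles in rad, forces in N, time in s.
With the tool pointing down it reaches from about 0.375 to 0.975 m from the base axis. Payload 3.8 kg.
Tool frame: the origin (TCP) lies on the mounting face of the last link; the fingertips stand 173 mm ahead of it and the grasp point (between the pads) lies 155 mm ahead of it (bot.hold_point_z is the distance from the TCP to the grasp point, in m); z points along the fingers, y is the line along which they close (so a half turn about z gives the same grasp; the last joint's range is limited). The gripper opens to 85 mm and grips with 20 to 120 N. Pads are 22 mm wide; open, the fingers measure 114 mm over their backs; the gripper's body (76 mm by 85 mm) begins 54 mm behind the grasp point. The pads swing forward as they close: fully open they stand 13 mm farther back than shut.
Start: joints at [-0.037, 0.264, 1.604, -0, 1.274, -0.037], TCP at [0.675, -0, 0.405] pointing down, gripper open.
Joint ranges: [-2.63, 2.63], [-0.94, 2.18], [0.31, 2.57], [-1.31, 4.45], [0, 2.66], [-2.55, 2.55]. Speed limits (rad/s): [2.57, 2.57, 3.14, 3.14, 3.14, 3.14].

INTERFACE

Orientations are given as a rotation vector (axis times angle).
In Python, from workcell import bot, optics gives the robot as it stands.
- The arm moves only by the shell command python3 -m jog 'ROWS' [OPENING] [FORCE]. ROWS is JSON, a list of rows, each an object of numbers: "dx", "dy", "dz": the shift along the tool's x, y, z in mm; "ax", "ay", "az": the turn, a rotation vector about the tool's x, y, z in degrees. A call has 1 to 20 rows; each row shifts and turns the commanded pose from where the row before left it, along the tool's axes as they then stand; what a row does not reach is not made up. A row lasts 1/12 s, in which the tool goes at most 41.7 mm and 7.16 degrees, less where a joint would pass 70% of its speed; a pose out of reach is approached as far as the arm can. A call with a gripper value outside its range is refused whole. OPENING is the opening, from 0 (shut) to 1 (fully open), set as the call begins (- or left out, the last holds). The fingers move at their own pace and stop on an object; FORCE is the grip in N (left out, the last holds). Time passes only in rows, so rows that do not move let the fingers close. It gives the time, the measured TCP pose, the force, the opening and the grip force at its end, in the units of the state.
- bot.read_state(): the state, without advancing time (a new reading comes with each control period).
- optics.read_camera(name): name is "scene" or "side" or "wrist"; returns a dict with "img" (400x640x3 uint8, red, green, blue), "vertical_fov" (degrees; the focal length in pixels is half the picture's height over the tangent of half this angle, whatever the lens; pixels are square), "cx", "cy" (the principal point, pixels), "R" (3x3) and "t" (3): a world point X has camera coordinates R X + t; the wrist camera has in their place "tool_from_camera" (4x4, takes a point from camera to tool coordinates, whose origin is the TCP and whose axes are the flange's). Camera axes: x right, y down, z forward; pixel columns grow to the right and rows downward; lengths in m; the calibration is good to about 2 mm. A picture is of the moment at which its call begins: read the wrist's pose just before it. There is no depth.
- bot.finish_job(): hands the job in; it is judged then, once.
The state is a dict: "time": time; "q": joint angles; "joint_vel": joint speeds; "joint_torque": joint torques, N m; "tool_pos": TCP position; "tcp_rot": TCP orientation; "wrist_force": force on the tool from outside, world axes, zero at the start; "torque": the same for the moment, N m; "width": opening from 0.0 (shut) to 1.0 (fully open); "grip_force": force on a finger pad.
Only numpy, scipy, OpenCV 4.12 (cv2) and the standard library are available. Lean on these libraries where they do the work, as an engineer would, in place of code of your own. Each camera call takes 0.05 s, during which the arm holds its last target. There are 200 camera calls.

## Working session

There is one attempt and no reset: what is moved stays moved. The work goes in short steps, Python scripts to look and compute and a shell command to move; the robot and the scene stay as the last step left them, time stands still between calls to the robot, and variables do not carry over. Pictures are saved under pics/ and viewed, at most 17 in all, crops included, and the job is handed in when it is done.

```bash
ls; mkdir -p pics; python3 - <<'E'
from workcell import bot, optics
import cv2
print(bot.read_state())
for n in ["scene","side","wrist"]:
    c=optics.read_camera(n); cv2.imwrite(f"pics/{n}0.png",c["img"][:,:,::-1])
    print(n,{k:v for k,v in c.items() if k!="img"})
E
```

```text
pics
{'time': 0.0, 'q': array([-3.69202337e-02,  2.64758750e-01,  1.60539784e+00, -1.41594354e-05,
        1.27369929e+00, -3.69295987e-02]), 'joint_vel': array([ 4.62036235e-04,  1.69751678e-03, -1.23568372e-03, -6.07602137e-05,
        4.00383633e-04, -5.09711491e-04]), 'joint_torque': array([ 6.10465631e-04, -5.15121067e+01, -3.67308676e+01, -4.07824507e-05,
        1.31324201e-02,  1.46811578e-05]), 'tool_pos': array([ 6.74649007e-01, -4.90381859e-06,  4.03344940e-01]), 'tcp_rot': array([-2.22025968, -2.22028971,  0.0024336 ]), 'wrist_force': array([0.17908992, 0.21898038, 0.44530937]), 'torque': array([ 0.0218482 ,  0.02077227, -0.03151137]), 'grip_force': 0.0, 'width': 0.999231945153879}
scene {'vertical_fov': 44.97345766337307, 'cx': 314.7033774326001, 'cy': 198.2541777517993, 'R': array([[-0.84926218,  0.5275397 ,  0.02134527],
       [ 0.28093723,  0.48575902, -0.8277152 ],
       [-0.44702128, -0.69695053, -0.5607423 ]]), 't': array([ 0.32804408, -0.03885089,  1.26132288])}
side {'vertical_fov': 49.6503246815573, 'cx': 316.61909549669883, 'cy': 205.25565965315604, 'R': array([[-0.99909552, -0.03958878, -0.01551986],
       [-0.01526943,  0.67465745, -0.73797301],
       [ 0.03968604, -0.73706855, -0.67465174]]), 't': array([0.37504556, 0.06781354, 1.05270224])}
wrist {'vertical_fov': 62.64761937705586, 'cx': 318.3705286440498, 'cy': 198.35936466856003, 'tool_from_camera': array([[-5.07608115e-04, -9.56200070e-01, -2.92713457e-01,
         7.46491632e-02],
       [ 9.99999793e-01, -6.00802345e-04,  2.28480219e-04,
         1.78618227e-04],
       [-3.94335733e-04, -2.92713280e-01,  9.56200178e-01,
         3.04868934e-02],
       [ 0.00000000e+00,  0.00000000e+00,  0.00000000e+00,
         1.00000000e+00]])}
```

View pics/scene0.png

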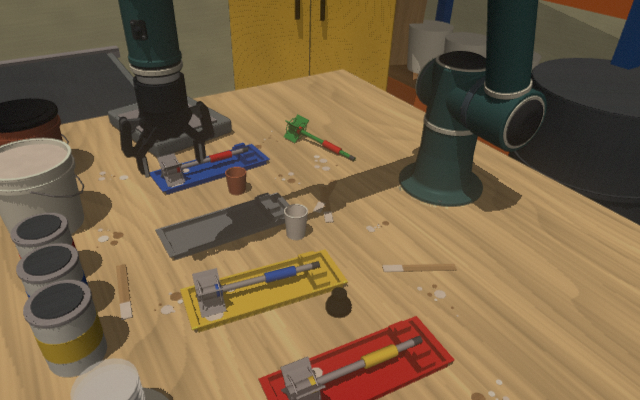

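View pics/side0.png

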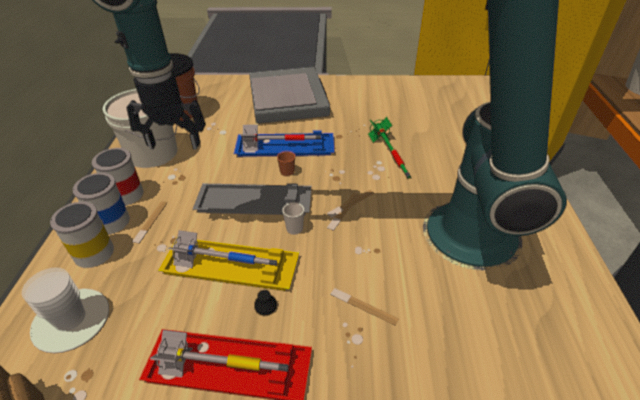

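View pics/wrist0.png

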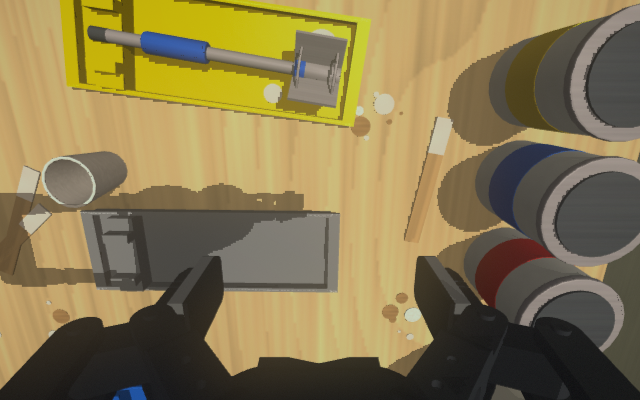

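The side view shows four trays from the robot's left to right:

| Tray | Pixel (side view) | Holds |
|---|---|---|
| Red | (225,365) | Yellow paddle |
| Yellow | (230,262) | Blue paddle |
| Grey spare | (255,200) | Empty |
| Blue | (285,144) | Red paddle |

- **Look-alike:** the green-headed paddle with a red sleeve at (390,147) lies on the bench outside any tray. The real red paddle is the steel-headed one at (290,138) in the blue tray.
- **Obstacles:** white cup at (293,217), tin at (287,163) and plug at (264,303).

```bash
cat > lib.py <<'E'
from workcell import bot, optics
import numpy as np, cv2
from scipy.spatial.transform import Rotation as Ro
HSV={"red":[((0,150,50),(6,255,255)),((174,150,50),(180,255,255))],
     "blue":[((105,130,40),(125,255,255))],"yellow":[((22,190,60),(32,255,255))],
     "grey":[((0,0,25),(180,60,150))]}
def shot(name,save=None):
    s=bot.read_state(); c=optics.read_camera(name)
    if name=="wrist":
        T=np.eye(4);T[:3,:3]=Ro.from_rotvec(s["tcp_rot"]).as_matrix();T[:3,3]=s["tool_pos"]
        M=T@c["tool_from_camera"]; c["R"]=M[:3,:3].T; c["t"]=-M[:3,:3].T@M[:3,3]
    c["f"]=200/np.tan(np.radians(c["vertical_fov"])/2)
    if save: cv2.imwrite(f"pics/{save}.png",c["img"][:,:,::-1])
    return c
def plane(c,uv,z):
    uv=np.asarray(uv,float).reshape(-1,2)
    d=np.c_[(uv[:,0]-c["cx"])/c["f"],(uv[:,1]-c["cy"])/c["f"],np.ones(len(uv))]@c["R"]
    o=-c["R"].T@c["t"]
    return (o+d*((z-o[2])/d[:,2])[:,None])[:,:2]
def blobs(c,col,amin=60):
    h=cv2.cvtColor(c["img"],cv2.COLOR_RGB2HSV)
    m=sum(cv2.inRange(h,np.array(a,np.uint8),np.array(b,np.uint8)) for a,b in HSV[col])
    n,l,st,ce=cv2.connectedComponentsWithStats(m)
    return [(l==i,st[i,4]) for i in range(1,n) if st[i,4]>=amin]
def rect(c,m,z):
    "min-area rectangle of the blob on plane z (mm): centre, long, short, angle of long axis (deg, +-90)"
    k,_=cv2.findContours(m.astype(np.uint8),cv2.RETR_EXTERNAL,cv2.CHAIN_APPROX_NONE)
    p=np.vstack(k).reshape(-1,2)
    w=(plane(c,p,z)*1000).astype(np.float32)
    (x,y),_,_=cv2.minAreaRect(w); b=cv2.boxPoints(cv2.minAreaRect(w))
    e=[b[1]-b[0],b[2]-b[1]]; e.sort(key=np.linalg.norm); L=e[1]; a=np.degrees(np.arctan2(L[1],L[0]))
    a=(a+90)%180-90
    return [round(float(v),1) for v in (x,y,np.linalg.norm(L),np.linalg.norm(e[0]),a)],[int(v) for v in p.mean(0)]
def survey(c,cols=("red","blue","yellow","grey"),amin=100):
    for col in cols:
        for m,a in blobs(c,col,amin):
            big=rect(c,m,.015)
            if big[0][2]>200: print(col,"TRAY",*big,int(a))
            else: print(col,"part@36",*rect(c,m,.034),int(a))
E
python3 - <<'E'
from lib import *
for n in ("side","wrist"):
    print(n); survey(shot(n))
E
```

```text
side
red part@36 [887.4, -131.6, 80.9, 56.9, -56.1] [127, 183] 289
red TRAY [525.7, 359.8, 299.7, 106.5, -5.6] [223, 363] 6377
blue TRAY [487.5, -357.8, 296.9, 124.9, 2.5] [285, 145] 1277
blue part@36 [883.9, -23.9, 83.8, 58.6, 59.3] [112, 211] 347
blue part@36 [538.7, 120.6, 61.3, 19.9, -9.4] [241, 257] 180
yellow TRAY [-197.4, -1266.7, 941.8, 311.4, 77.8] [454, 38] 4762
yellow TRAY [-605.2, -1058.1, 1647.9, 288.3, 58.5] [575, 67] 5228
yellow part@36 [898.6, 91.0, 89.2, 73.5, 39.7] [88, 244] 563
yellow TRAY [568.1, 117.2, 300.0, 113.4, -7.9] [231, 262] 3572
yellow part@36 [492.3, 366.7, 61.0, 20.5, -5.7] [243, 362] 349
grey TRAY [1556.3, -1621.0, 246.1, 190.3, -0.6] [112, 4] 329
grey TRAY [725.8, -777.4, 1829.4, 1107.0, -75.6] [166, 116] 21877
grey TRAY [-803.6, -877.9, 413.2, 41.2, 63.6] [635, 72] 331
grey TRAY [-154.4, -546.7, 204.5, 83.3, 70.1] [482, 114] 322
grey part@36 [580.1, -364.0, 137.1, 136.1, -46.3] [256, 138] 440
grey TRAY [-241.5, -157.4, 690.0, 408.4, 63.6] [567, 195] 9570
grey part@36 [-7.9, -168.3, 144.1, 48.4, -82.2] [465, 180] 196
grey TRAY [-111.9, -41.0, 357.5, 
[... 684 characters left out ...]
 23.6, 0.0] [130, 393] 376
yellow TRAY [569.4, 117.5, 299.3, 103.8, -7.8] [257, 51] 21227
grey part@36 [936.8, 83.1, 125.6, 99.2, -74.1] [598, 76] 9466
grey part@36 [482.8, 129.8, 49.9, 12.2, -9.0] [117, 36] 504
grey part@36 [630.7, 107.4, 131.6, 62.6, -9.4] [291, 65] 3422
grey part@36 [859.7, 87.5, 81.0, 37.8, -86.2] [506, 81] 1180
grey TRAY [840.3, -149.6, 566.0, 359.0, 0.0] [483, 299] 39528
grey part@36 [443.3, 1.2, 56.1, 53.3, 19.5] [95, 170] 1352
grey part@36 [407.7, -12.6, 52.6, 48.0, 78.5] [68, 183] 1726
grey part@36 [368.5, -41.5, 24.3, 12.2, -2.8] [39, 210] 111
grey TRAY [547.7, -128.6, 299.6, 160.0, -0.7] [206, 261] 20500
grey TRAY [391.2, -267.9, 328.0, 123.1, 0.0] [116, 373] 7883
```

```bash
python3 -m jog '[{"dx":-15,"dy":-10},{"dx":-30,"dy":-20},{"dx":-30,"dy":-20},{"dx":-30,"dy":-20},{"dx":-30,"dy":-20},{"dx":-15,"dy":-10},{},{},{}]'
python3 - <<'E'
from lib import *
c=shot("wrist","w1"); survey(c,("grey","red","blue"))
print(bot.read_state()["tool_pos"])
E
python3 -m jog '[{"dx":-15,"dy":-10},{"dx":-30,"dy":-10},{"dx":-30,"dy":-10},{"dx":-30},{"dx":-30},{"dx":-30},{"dx":-30},{"dx":-30},{"dx":-15},{},{},{}]'
python3 - <<'E'
from lib import *
c=shot("wrist","w2"); survey(c,("grey","red","blue"))
print(bot.read_state()["tool_pos"])
E
```

```text
grey part@36 [937.1, 83.2, 125.5, 99.5, -74.1] [598, 74] 9501
grey part@36 [482.9, 129.8, 49.9, 12.2, -9.0] [117, 36] 507
grey part@36 [630.9, 107.5, 131.5, 62.7, -9.7] [287, 64] 3419
grey part@36 [859.4, 86.7, 80.5, 37.5, -85.0] [506, 82] 1178
grey TRAY [836.4, -149.8, 572.0, 359.2, 0.0] [481, 299] 39611
grey part@36 [443.4, 1.2, 56.1, 53.3, 19.5] [95, 170] 1353
grey part@36 [407.4, -12.4, 52.5, 48.8, 78.5] [68, 184] 1730
grey part@36 [366.0, -41.7, 21.9, 10.0, 13.9] [37, 210] 111
grey TRAY [547.7, -126.4, 299.5, 155.5, -0.7] [201, 266] 20574
grey TRAY [387.8, -267.2, 320.9, 124.7, 0.0] [117, 372] 7843
red part@36 [889.0, -113.3, 89.8, 60.8, 51.2] [506, 266] 2181
blue part@36 [536.8, 122.5, 60.7, 15.8, -9.3] [173, 45] 1128
blue part@36 [422.9, -296.4, 45.5, 23.6, 0.0] [130, 393] 376
[6.74879807e-01 2.90098931e-05 4.04184841e-01]
grey part@36 [937.1, 83.3, 125.4, 100.3, -74.1] [598, 75] 9545
grey part@36 [483.1, 130.1, 50.1, 11.3, -10.7] [115, 36] 508
grey part@36 [630.7, 107.5, 131.0, 62.5, -9.5] [285, 64] 3394
grey part@36 [859.6, 86.2, 81.6, 37.8, -84.9] [505, 82] 1176
grey part@36 [865.6, -4.0, 87.4, 49.8, 72.3] [499, 172] 1443
grey TRAY [675.5, -154.8, 896.0, 349.7, 0.0] [337, 316] 66589
grey part@36 [442.9, 2.9, 55.7, 53.1, 22.3] [95, 169] 1358
grey part@36 [407.4, -12.4, 52.5, 49.0, 78.5] [68, 184] 1731
grey part@36 [368.4, -41.4, 24.4, 11.5, -0.0] [39, 210] 114
red part@36 [888.6, -112.9, 90.3, 59.5, 50.5] [505, 265] 2173
blue part@36 [536.9, 122.5, 60.7, 15.8, -9.4] [173, 45] 1129
blue part@36 [423.0, -296.5, 45.5, 23.6, 0.0] [129, 393] 378
[ 6.74928335e-01 -8.65468214e-07  4.04363357e-01]invalid input
invalid input
```

```bash
python3 -c "
import cv2,numpy as np
a=cv2.imread('pics/w1.png');b=cv2.imread('pics/w2.png')
cv2.imwrite('pics/w12.png',cv2.resize(np.vstack([a[:330],b[:330]]),(560,578),interpolation=cv2.INTER_AREA))"
```

```text
(no output)
```

View pics/w12.png

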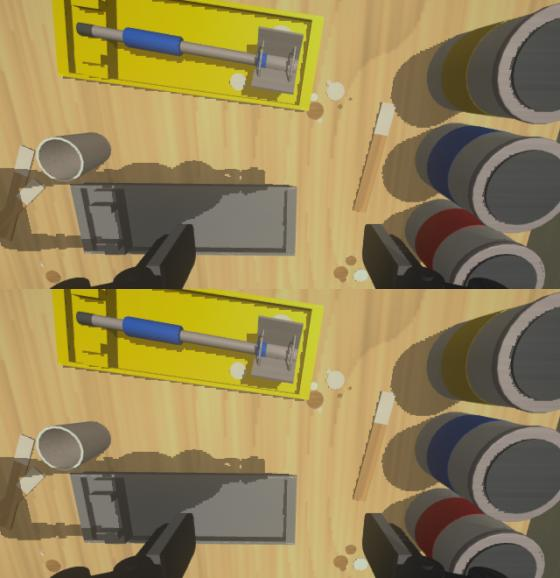

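The picture shows the arm hasn't moved; both calls were refused, probably because of the empty rows. I'll retry with explicit zeros.

```bash
python3 -m jog '[{"dx":-15,"dy":-10},{"dx":-30,"dy":-20},{"dx":-30,"dy":-20},{"dx":-30,"dy":-20},{"dx":-30,"dy":-20},{"dx":-15,"dy":-10},{"dx":0},{"dx":0},{"dx":0}]' && python3 - <<'E'
from lib import *
c=shot("wrist","w3"); survey(c,("grey","red","blue"),300)
E
python3 -m jog '[{"dx":-15,"dy":-10},{"dx":-30,"dy":-10},{"dx":-30,"dy":-10},{"dx":-30,"dy":0},{"dx":-30},{"dx":-30},{"dx":-30},{"dx":-30},{"dx":-15},{"dx":0},{"dx":0},{"dx":0}]' && python3 - <<'E'
from lib import *
c=shot("wrist","w4"); survey(c,("grey","red","blue"),300)
import cv2,numpy as np
a=cv2.imread('pics/w3.png');b=cv2.imread('pics/w4.png')
cv2.imwrite('pics/w34.png',cv2.resize(np.vstack([a[:330],b[:330]]),(560,578),interpolation=cv2.INTER_AREA))
E
```

```text
invalid input
invalid input
```

```bash
python3 -m jog '[{"dx":-15,"dy":-10,"dz":0,"ax":0,"ay":0,"az":0},{"dx":-30,"dy":-20,"dz":0,"ax":0,"ay":0,"az":0}]'; echo; python3 -m jog --help | head -20
```

```text
time: 0.52
tool_pos: [0.6457, -0.0434, 0.4044]
tcp_rot: [-2.217, -2.226, -0.002]
wrist_force: [-0.1, -0.8, 0.7]
width: 0.998
grip_force: 0.0
invalid input: not JSON, or not a number
```

```bash
python3 -m jog '[{"dx":-30,"dy":-20,"dz":0,"ax":0,"ay":0,"az":0},{"dx":-30,"dy":-20,"dz":0,"ax":0,"ay":0,"az":0},{"dx":-30,"dy":-20,"dz":0,"ax":0,"ay":0,"az":0},{"dx":-15,"dy":-10,"dz":0,"ax":0,"ay":0,"az":0},{"dx":0,"dy":0,"dz":0,"ax":0,"ay":0,"az":0},{"dx":0,"dy":0,"dz":0,"ax":0,"ay":0,"az":0},{"dx":0,"dy":0,"dz":0,"ax":0,"ay":0,"az":0}]' && python3 - <<'E'
from lib import *
c=shot("wrist","w3"); survey(c,("grey","red","blue"),300)
E
python3 -m jog '[{"dx":-15,"dy":-10,"dz":0,"ax":0,"ay":0,"az":0},{"dx":-30,"dy":-10,"dz":0,"ax":0,"ay":0,"az":0},{"dx":-30,"dy":-10,"dz":0,"ax":0,"ay":0,"az":0},{"dx":-30,"dy":0,"dz":0,"ax":0,"ay":0,"az":0},{"dx":-30,"dy":0,"dz":0,"ax":0,"ay":0,"az":0},{"dx":-30,"dy":0,"dz":0,"ax":0,"ay":0,"az":0},{"dx":-30,"dy":0,"dz":0,"ax":0,"ay":0,"az":0},{"dx":-30,"dy":0,"dz":0,"ax":0,"ay":0,"az":0},{"dx":-15,"dy":0,"dz":0,"ax":0,"ay":0,"az":0},{"dx":0,"dy":0,"dz":0,"ax":0,"ay":0,"az":0},{"dx":0,"dy":0,"dz":0,"ax":0,"ay":0,"az":0},{"dx":0,"dy":0,"dz":0,"ax":0,"ay":0,"az":0}]' && python3 - <<'E'
from lib import *
c=shot("wrist","w4"); survey(c,("grey","red","blue"),300)
import cv2,numpy as np
a=cv2.imread('pics/w3.png');b=cv2.imread('pics/w4.png')
cv2.imwrite('pics/w34.png',cv2.resize(np.vstack([a[:330],b[:330]]),(560,578),interpolation=cv2.INTER_AREA))
E
```

```text
time: 1.1
tool_pos: [0.575, -0.15, 0.4049]
tcp_rot: [2.222, 2.221, 0.001]
wrist_force: [0.3, -0.1, 0.3]
width: 1.0
grip_force: 0.0
grey part@36 [418.2, -5.4, 49.7, 31.6, -0.0] [149, 14] 1506
grey part@36 [445.1, -15.2, 46.5, 29.1, 52.2] [178, 28] 926
grey part@36 [855.0, -29.3, 79.9, 42.3, -69.3] [612, 43] 2174
grey TRAY [548.2, -103.1, 299.6, 103.6, -0.7] [293, 121] 27586
grey part@36 [857.5, -112.8, 83.9, 50.7, 80.3] [594, 132] 1787
grey part@36 [907.0, -139.8, 57.2, 9.1, -74.1] [635, 160] 371
grey TRAY [576.7, -357.9, 896.7, 244.8, -0.1] [360, 351] 46861
grey part@36 [730.9, -285.1, 95.0, 24.7, -61.4] [448, 285] 786
grey part@36 [574.4, -283.7, 97.5, 5.7, 1.9] [318, 283] 313
red part@36 [882.1, -113.2, 65.8, 42.6, -74.1] [618, 139] 1707
red part@36 [460.6, -359.6, 55.9, 23.9, -0.1] [227, 336] 665
blue TRAY [536.3, -352.6, 204.0, 102.2, 2.2] [312, 309] 4851
blue part@36 [370.8, -309.0, 39.7, 25.1, 4.5] [144, 299] 336
blue part@36 [504.8, -377.2, 133.3, 24.1, 2.3] [264, 348] 1380
time: 2.15
tool_pos: [0.5456, -0.3886, 0.4043]
tcp_rot: [-2.219, -2.222, -0.001]
wrist_force: [0.3, -0.0, -0.6]
width: 0.999
grip_force: 0.0
grey part@36 [831.8, -331.0, 147.5, 69.3, -74.1] [613, 104] 7988
grey part@36 [555.1, -350.1, 134.0, 87.4, 1.9] [334, 139] 3413
grey part@36 [402.0, -362.0, 48.6, 11.6, 1.6] [181, 146] 428
grey TRAY [547.1, -594.9, 895.7, 245.1, 0.0] [337, 346] 41323
grey part@36 [699.4, -521.4, 91.4, 23.1, -61.3] [448, 284] 783
grey part@36 [363.3, -525.1, 52.6, 11.9, 48.5] [163, 286] 311
red part@36 [457.3, -359.9, 60.0, 18.1, 1.6] [233, 144] 1008
blue TRAY [489.3, -355.6, 298.7, 103.2, 2.5] [243, 133] 17544
```

View pics/w34.png

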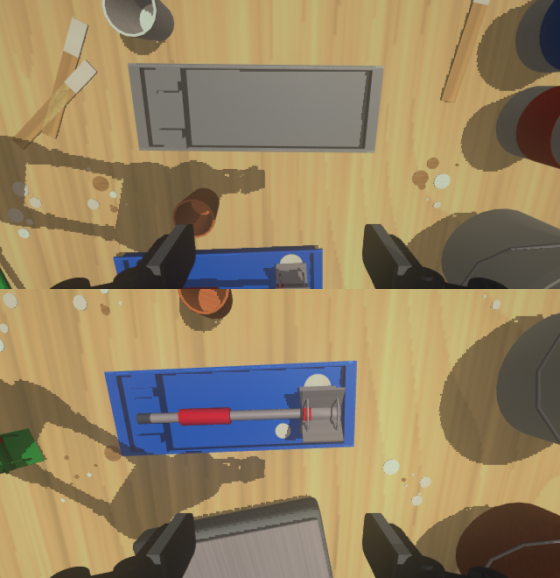

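w3 shows the spare tray empty at display pixel (255,108), with the tin at (197,208). w4 shows the blue tray at (232,408) holding a steel-headed, red-sleeved paddle, its sleeve at (204,416). The green object at (15,450) is the look-alike. I'll confirm with an enlarged crop while measuring where the rest and floor edges lie in the spare tray.

```bash
python3 - <<'E'
import cv2
a=cv2.imread('pics/scene0.png')[100:200,140:380]
cv2.imwrite('pics/cropA.png',cv2.resize(a,(720,300),interpolation=cv2.INTER_CUBIC))
g=cv2.cvtColor(cv2.imread('pics/w3.png'),cv2.COLOR_BGR2GRAY)
print(g[135,140:235:1].tolist()); print(g[135,400:445].tolist())
E
```

```text
[156, 153, 152, 150, 150, 150, 152, 157, 162, 164, 164, 165, 165, 163, 140, 121, 121, 121, 121, 120, 121, 120, 121, 120, 121, 117, 92, 71, 71, 70, 75, 97, 120, 120, 119, 120, 120, 119, 120, 119, 120, 120, 119, 120, 120, 119, 119, 120, 119, 119, 119, 120, 119, 119, 120, 120, 119, 119, 119, 120, 120, 120, 120, 120, 120, 119, 119, 120, 119, 118, 103, 69, 68, 68, 68, 68, 76, 112, 119, 120, 120, 120, 120, 121, 120, 121, 120, 120, 121, 120, 121, 121, 122, 122, 122]
[131, 130, 131, 131, 132, 131, 130, 131, 131, 131, 131, 131, 125, 82, 82, 82, 81, 67, 66, 71, 107, 131, 132, 132, 132, 132, 132, 132, 132, 132, 133, 134, 151, 162, 165, 167, 168, 169, 169, 168, 166, 163, 162, 168, 171]
```

View pics/cropA.png

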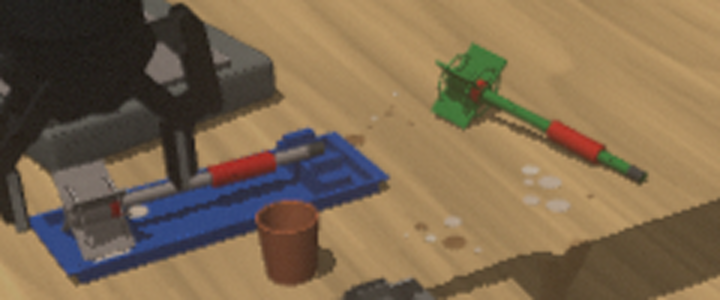

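```bash
python3 -m jog '[{"dx":16,"dy":-3,"dz":5,"ax":0,"ay":0,"az":4},{"dx":0,"dy":0,"dz":10,"ax":0,"ay":0,"az":7},{"dx":0,"dy":0,"dz":10,"ax":0,"ay":0,"az":7},{"dx":0,"dy":0,"dz":10,"ax":0,"ay":0,"az":7},{"dx":0,"dy":0,"dz":10,"ax":0,"ay":0,"az":7},{"dx":0,"dy":0,"dz":10,"ax":0,"ay":0,"az":7},{"dx":0,"dy":0,"dz":10,"ax":0,"ay":0,"az":7},{"dx":0,"dy":0,"dz":10,"ax":0,"ay":0,"az":7},{"dx":0,"dy":0,"dz":10,"ax":0,"ay":0,"az":7},{"dx":0,"dy":0,"dz":10,"ax":0,"ay":0,"az":7},{"dx":0,"dy":0,"dz":10,"ax":0,"ay":0,"az":7},{"dx":0,"dy":0,"dz":10,"ax":0,"ay":0,"az":7},{"dx":0,"dy":0,"dz":10,"ax":0,"ay":0,"az":7},{"dx":0,"dy":0,"dz":5,"ax":0,"ay":0,"az":0},{"dx":0,"dy":0,"dz":0,"ax":0,"ay":0,"az":0},{"dx":0,"dy":0,"dz":0,"ax":0,"ay":0,"az":0}]' 0.5 60; python3 -c "
from lib import *
s=bot.read_state();print(s['q'],s['tool_pos'],Ro.from_rotvec(s['tcp_rot']).as_matrix()[:,0])"
```

```text
time: 3.53
tool_pos: [0.5422, -0.3731, 0.2748]
tcp_rot: [-3.141, -0.061, 0.0]
wrist_force: [-0.8, -0.0, -0.2]
width: 0.5
grip_force: 0.0
[-6.40571008e-01  3.36592191e-01  1.76123852e+00  1.23899965e-04
  1.04420793e+00  8.91150111e-01] [ 0.54219525 -0.37308938  0.27477649] [ 9.99239052e-01  3.90030671e-02 -2.79584733e-04]
```

The crop confirms it: the steel-headed paddle with the red sleeve, at crop pixel (240,170) in the blue tray, is the real one. The all-green one at (540,110) is the look-alike.

```bash
python3 -m jog '[{"dx":-1.4,"dy":-16,"dz":0,"ax":0,"ay":0,"az":0},{"dx":0,"dy":0,"dz":12,"ax":0,"ay":0,"az":0},{"dx":0,"dy":0,"dz":20,"ax":0,"ay":0,"az":0},{"dx":0,"dy":0,"dz":20,"ax":0,"ay":0,"az":0},{"dx":0,"dy":0,"dz":20,"ax":0,"ay":0,"az":0},{"dx":0,"dy":0,"dz":10,"ax":0,"ay":0,"az":0},{"dx":0,"dy":0,"dz":5,"ax":0,"ay":0,"az":0},{"dx":0,"dy":0,"dz":0,"ax":0,"ay":0,"az":0},{"dx":0,"dy":0,"dz":0,"ax":0,"ay":0,"az":0}]' 0.5 60; python3 -c "
from lib import *
shot('wrist','w5')
s=bot.read_state();print(s['tool_pos'],Ro.from_rotvec(s['tcp_rot']).as_matrix()[:,0])"
```

```text
time: 4.28
tool_pos: [0.5404, -0.3582, 0.1882]
tcp_rot: [3.141, 0.055, 0.001]
wrist_force: [0.3, -0.6, -0.3]
width: 0.5
grip_force: 0.0
[ 0.54066868 -0.35842293  0.18889827] [0.99937938 0.03518705 0.00165302]
```

View pics/w5.png

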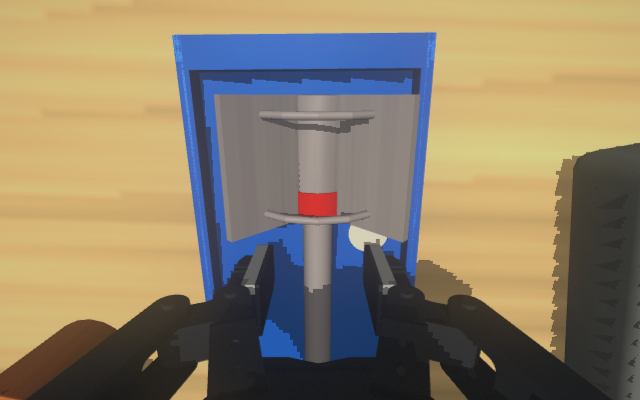

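w5 shows the shaft at column 318, centred between the open pads (270 and 372), with the head ahead of them. Now closing.

```bash
python3 -m jog '[{"dx":0,"dy":0,"dz":0,"ax":0,"ay":0,"az":0},{"dx":0,"dy":0,"dz":0,"ax":0,"ay":0,"az":0},{"dx":0,"dy":0,"dz":0,"ax":0,"ay":0,"az":0},{"dx":0,"dy":0,"dz":0,"ax":0,"ay":0,"az":0},{"dx":0,"dy":0,"dz":0,"ax":0,"ay":0,"az":0},{"dx":0,"dy":0,"dz":0,"ax":0,"ay":0,"az":0},{"dx":0,"dy":0,"dz":0,"ax":0,"ay":0,"az":0},{"dx":0,"dy":0,"dz":0,"ax":0,"ay":0,"az":0}]' 0 80; python3 -m jog '[{"dx":0,"dy":0,"dz":-3,"ax":0,"ay":0,"az":0},{"dx":0,"dy":0,"dz":-6,"ax":0,"ay":0,"az":0},{"dx":0,"dy":0,"dz":-10,"ax":0,"ay":0,"az":0},{"dx":0,"dy":0,"dz":-15,"ax":0,"ay":0,"az":0},{"dx":0,"dy":0,"dz":-20,"ax":0,"ay":0,"az":0},{"dx":0,"dy":0,"dz":-20,"ax":0,"ay":0,"az":0},{"dx":0,"dy":0,"dz":-20,"ax":0,"ay":0,"az":0},{"dx":0,"dy":0,"dz":-15,"ax":0,"ay":0,"az":0},{"dx":0,"dy":0,"dz":-10,"ax":0,"ay":0,"az":0},{"dx":0,"dy":0,"dz":-6,"ax":0,"ay":0,"az":0},{"dx":0,"dy":0,"dz":0,"ax":0,"ay":0,"az":0},{"dx":0,"dy":0,"dz":0,"ax":0,"ay":0,"az":0}]'; python3 -c "
from lib import *
shot('side','s6');c=shot('wrist','w6');survey(c,('red',),100)
s=bot.read_state();print(s['tool_pos'],Ro.from_rotvec(s['tcp_rot']).as_matrix()[:,0],s['torque'])
import cv2,numpy as np
a=cv2.imread('pics/s6.png')[60:260,150:450]
cv2.imwrite('pics/s6w6.png',np.vstack([cv2.resize(a,(480,320),interpolation=cv2.INTER_CUBIC),cv2.resize(cv2.imread('pics/w6.png'),(480,280))[:270]]))"
```

```text
time: 5.0
tool_pos: [0.5405, -0.3585, 0.1891]
tcp_rot: [3.14, 0.055, 0.003]
wrist_force: [-1.2, 0.2, 5.4]
width: 0.109
grip_force: 78.2
time: 6.0
tool_pos: [0.5398, -0.3578, 0.3121]
tcp_rot: [-3.141, -0.055, 0.001]
wrist_force: [-0.6, -0.3, -6.3]
width: 0.106
grip_force: 78.0
red part@36 [534.0, -357.3, 30.0, 19.1, -88.0] [318, 203] 846
[ 0.53944946 -0.35766909  0.31094244] [ 0.99939007  0.03484116 -0.00236369] [-0.0321926  -0.00519774  0.00851848]
```

View pics/s6w6.png

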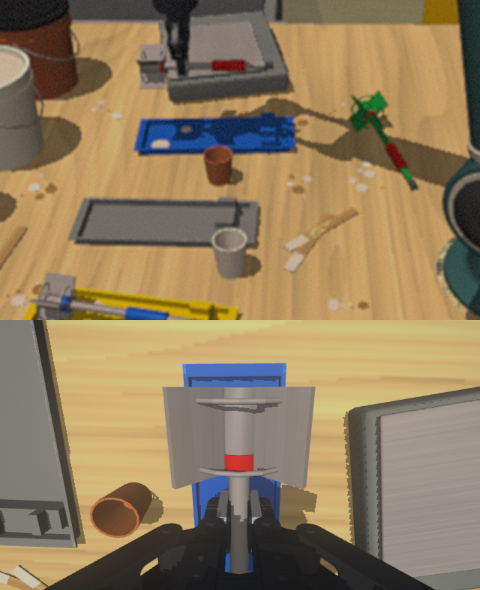

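The paddle hangs level. In the wrist view its red ring stays at row 203, as before the lift, and wrist torque is near zero. Carrying it to the spare tray at about 155 mm axis height.

```bash
python3 -m jog '[{"dx":1.3,"dy":-5,"dz":0,"ax":0,"ay":0,"az":0},{"dx":2.6,"dy":-10,"dz":0,"ax":0,"ay":0,"az":0},{"dx":4.6,"dy":-18,"dz":0,"ax":0,"ay":0,"az":0},{"dx":6.2,"dy":-24,"dz":0,"ax":0,"ay":0,"az":0},{"dx":6.7,"dy":-26,"dz":0,"ax":0,"ay":0,"az":0},{"dx":6.7,"dy":-26,"dz":0,"ax":0,"ay":0,"az":0},{"dx":6.7,"dy":-26,"dz":0,"ax":0,"ay":0,"az":0},{"dx":6.7,"dy":-26,"dz":0,"ax":0,"ay":0,"az":0},{"dx":6.7,"dy":-26,"dz":0,"ax":0,"ay":0,"az":0},{"dx":6.2,"dy":-24,"dz":0,"ax":0,"ay":0,"az":0},{"dx":4.6,"dy":-18,"dz":0,"ax":0,"ay":0,"az":0},{"dx":3.1,"dy":-12,"dz":0,"ax":0,"ay":0,"az":0},{"dx":1.8,"dy":-7,"dz":0,"ax":0,"ay":0,"az":0},{"dx":1,"dy":-4,"dz":0,"ax":0,"ay":0,"az":0},{"dx":0,"dy":0,"dz":0,"ax":0,"ay":0,"az":0.9},{"dx":0,"dy":0,"dz":0,"ax":0,"ay":0,"az":0.9},{"dx":0,"dy":0,"dz":0,"ax":0,"ay":0,"az":0.9},{"dx":0,"dy":0,"dz":0,"ax":0,"ay":0,"az":0},{"dx":0,"dy":0,"dz":0,"ax":0,"ay":0,"az":0}]'; python3 -c "
from lib import *
s=bot.read_state();print(s['tool_pos'],Ro.from_rotvec(s['tcp_rot']).as_matrix())"
```

```text
time: 7.68
tool_pos: [0.596, -0.1048, 0.3127]
tcp_rot: [3.141, -0.021, -0.0]
wrist_force: [-1.6, -0.0, -5.5]
width: 0.106
grip_force: 78.2
[ 0.59597042 -0.10480267  0.3126606 ] [[ 9.99908674e-01 -1.35144916e-02 -4.27783894e-05]
 [-1.35144977e-02 -9.99908665e-01 -1.43800338e-04]
 [-4.08310938e-05  1.44365333e-04 -9.99999989e-01]]
```

```bash
python3 -m jog '[{"dx":0,"dy":-1,"dz":8,"ax":0,"ay":0,"az":0},{"dx":0,"dy":0,"dz":14,"ax":0,"ay":0,"az":0},{"dx":0,"dy":0,"dz":18,"ax":0,"ay":0,"az":0},{"dx":0,"dy":0,"dz":18,"ax":0,"ay":0,"az":0},{"dx":0,"dy":0,"dz":18,"ax":0,"ay":0,"az":0},{"dx":0,"dy":0,"dz":14,"ax":0,"ay":0,"az":0},{"dx":0,"dy":0,"dz":10,"ax":0,"ay":0,"az":0},{"dx":0,"dy":0,"dz":8,"ax":0,"ay":0,"az":0},{"dx":0,"dy":0,"dz":5,"ax":0,"ay":0,"az":0},{"dx":0,"dy":0,"dz":4,"ax":0,"ay":0,"az":0},{"dx":0,"dy":0,"dz":3,"ax":0,"ay":0,"az":0},{"dx":0,"dy":0,"dz":2,"ax":0,"ay":0,"az":0},{"dx":0,"dy":0,"dz":1,"ax":0,"ay":0,"az":0},{"dx":0,"dy":0,"dz":1,"ax":0,"ay":0,"az":0},{"dx":0,"dy":0,"dz":0,"ax":0,"ay":0,"az":0},{"dx":0,"dy":0,"dz":0,"ax":0,"ay":0,"az":0}]'; python3 -c "
from lib import *
c=shot('wrist','w7')
s=bot.read_state();print(s['tool_pos'],s['wrist_force'],s['torque'])
survey(c,('red',),100)"
```

```text
time: 9.02
tool_pos: [0.5964, -0.103, 0.1893]
tcp_rot: [3.141, -0.019, 0.002]
wrist_force: [-0.4, -0.3, -4.6]
width: 0.108
grip_force: 78.4
[ 0.59640813 -0.1030059   0.18930299] [-1.19412947  0.98996902 -4.32585616] [0.01116842 0.00908433 0.07573834]
red part@36 [630.9, -103.4, 15.2, 10.1, 89.3] [318, 203] 864
```

View pics/w7.png

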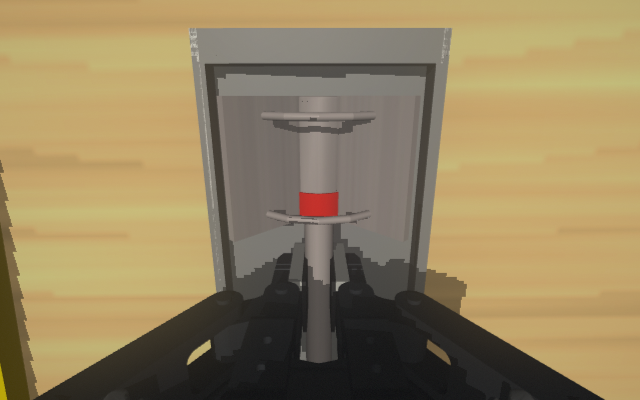

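w7 shows the head centred in the spare pan: inner edges at columns 206 and 436, shaft at 318. The head is just touching down, so I'll release and rise.

```bash
python3 -m jog '[{"dx":0,"dy":0,"dz":0.5,"ax":0,"ay":0,"az":0},{"dx":0,"dy":0,"dz":0.5,"ax":0,"ay":0,"az":0},{"dx":0,"dy":0,"dz":0,"ax":0,"ay":0,"az":0},{"dx":0,"dy":0,"dz":0,"ax":0,"ay":0,"az":0}]'; python3 -m jog '[{"dx":0,"dy":0,"dz":0,"ax":0,"ay":0,"az":0},{"dx":0,"dy":0,"dz":0,"ax":0,"ay":0,"az":0},{"dx":0,"dy":0,"dz":0,"ax":0,"ay":0,"az":0},{"dx":0,"dy":0,"dz":0,"ax":0,"ay":0,"az":0},{"dx":0,"dy":0,"dz":-10,"ax":0,"ay":0,"az":0},{"dx":0,"dy":0,"dz":-20,"ax":0,"ay":0,"az":0},{"dx":0,"dy":0,"dz":-30,"ax":0,"ay":0,"az":0},{"dx":0,"dy":0,"dz":-30,"ax":0,"ay":0,"az":0},{"dx":0,"dy":0,"dz":-30,"ax":0,"ay":0,"az":0},{"dx":0,"dy":0,"dz":-20,"ax":0,"ay":0,"az":0},{"dx":0,"dy":0,"dz":0,"ax":0,"ay":0,"az":0},{"dx":0,"dy":0,"dz":0,"ax":0,"ay":0,"az":0}]' 0.5 80; python3 -c "
from lib import *
s=bot.read_state();print(s['tool_pos'],Ro.from_rotvec(s['tcp_rot']).as_matrix()[:,0])
c=shot('side','s8');survey(c,('red','blue'),100)"
```

```text
time: 9.4
tool_pos: [0.5965, -0.103, 0.1891]
tcp_rot: [3.141, -0.019, 0.001]
wrist_force: [-3.3, 0.8, 5.9]
width: 0.107
grip_force: 79.2
time: 10.4
tool_pos: [0.5968, -0.1031, 0.3303]
tcp_rot: [3.141, -0.019, 0.007]
wrist_force: [-0.5, 0.7, -0.9]
width: 0.501
grip_force: 0.0
[ 0.59682845 -0.10308938  0.33031176] [ 0.99991526 -0.01216546  0.00463412]
red part@36 [889.7, -132.6, 87.3, 55.7, -60.5] [128, 183] 293
red part@36 [513.4, -101.0, 59.5, 27.9, 1.2] [265, 192] 157
red TRAY [525.7, 359.8, 299.8, 107.0, -5.6] [223, 363] 6380
blue TRAY [487.5, -357.8, 296.9, 124.8, 2.5] [285, 143] 1830
blue part@36 [888.1, -25.2, 74.5, 65.8, -49.0] [112, 211] 347
blue part@36 [538.7, 120.6, 61.1, 20.3, -8.9] [241, 257] 182
```

```bash
python3 -m jog '[{"dx":2.5,"dy":-15,"dz":0,"ax":0,"ay":0,"az":0},{"dx":2.5,"dy":-30,"dz":0,"ax":0,"ay":0,"az":0},{"dx":2.5,"dy":-35,"dz":0,"ax":0,"ay":0,"az":0},{"dx":2.5,"dy":-35,"dz":0,"ax":0,"ay":0,"az":0},{"dx":2.5,"dy":-35,"dz":10,"ax":0,"ay":0,"az":0},{"dx":2.5,"dy":-30,"dz":15,"ax":0,"ay":0,"az":0},{"dx":2.5,"dy":-20,"dz":20,"ax":0,"ay":0,"az":0},{"dx":2.1,"dy":-13.5,"dz":15,"ax":0,"ay":0,"az":0},{"dx":0,"dy":0,"dz":8,"ax":0,"ay":0,"az":4},{"dx":0,"dy":0,"dz":0,"ax":0,"ay":0,"az":3.7},{"dx":0,"dy":0,"dz":0,"ax":0,"ay":0,"az":0},{"dx":0,"dy":0,"dz":0,"ax":0,"ay":0,"az":0},{"dx":0,"dy":0,"dz":0,"ax":0,"ay":0,"az":0}]' 0.5; cat >> lib.py <<'E'
def shaft(c,z=.032):
    "shaft axis in the wrist view below the head: grey pixels near the middle columns, each row's centre; printed as world line"
    g=cv2.cvtColor(c["img"],cv2.COLOR_RGB2HSV)
    s=bot.read_state(); print("tcp",s["tool_pos"],"yaw",np.degrees(np.arctan2(*Ro.from_rotvec(s["tcp_rot"]).as_matrix()[[1,0],0])))
    return g
E
python3 -c "
from lib import *
c=shot('wrist','w9');shaft(c);survey(c,('blue','yellow'),100)"
```

```text
time: 11.53
tool_pos: [0.6182, 0.1098, 0.2591]
tcp_rot: [3.133, -0.229, -0.001]
wrist_force: [0.7, 0.4, 0.1]
width: 0.503
grip_force: 0.0
tcp [0.61837808 0.10979322 0.25950283] yaw -8.36607113915266
blue part@36 [656.2, 101.0, 13.8, 6.6, 81.3] [323, 160] 259
blue part@36 [535.2, 121.5, 52.3, 18.3, -9.3] [316, 333] 1236
yellow part@36 [655.5, 105.4, 121.5, 94.5, -7.9] [315, 130] 6316
yellow TRAY [599.3, 114.0, 211.3, 88.8, -8.4] [294, 176] 10979
yellow part@36 [587.5, 89.9, 158.9, 33.2, -7.4] [358, 246] 6491
yellow part@36 [520.6, 358.0, 23.8, 22.1, -8.4] [14, 389] 453
```

View pics/w9.png

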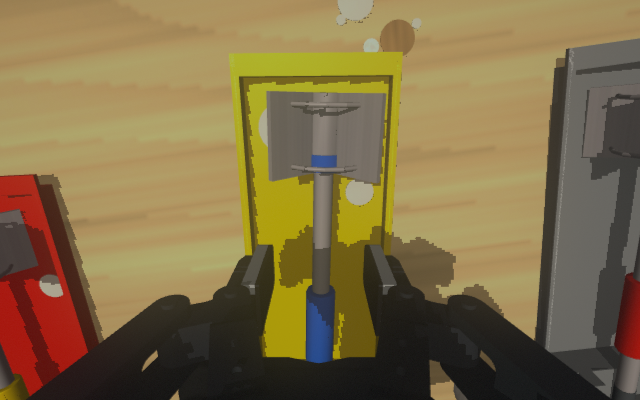

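w9 shows the blue paddle's ring at (323,160) and its sleeve at (320,325). The shaft sits about 2.4 mm to tool +y and is turned about 1.2° more. I'll correct that while descending.

```bash
python3 -m jog '[{"dx":0,"dy":2.4,"dz":8,"ax":0,"ay":0,"az":1.2},{"dx":0,"dy":0,"dz":18,"ax":0,"ay":0,"az":0},{"dx":0,"dy":0,"dz":20,"ax":0,"ay":0,"az":0},{"dx":0,"dy":0,"dz":15,"ax":0,"ay":0,"az":0},{"dx":0,"dy":0,"dz":8,"ax":0,"ay":0,"az":0},{"dx":0,"dy":0,"dz":3,"ax":0,"ay":0,"az":0},{"dx":0,"dy":0,"dz":0,"ax":0,"ay":0,"az":0},{"dx":0,"dy":0,"dz":0,"ax":0,"ay":0,"az":0},{"dx":0,"dy":0,"dz":0,"ax":0,"ay":0,"az":0}]' 0.5;python3 -c "
from lib import *
c=shot('wrist','w10');shaft(c);survey(c,('blue',),100)
h=cv2.cvtColor(c['img'],cv2.COLOR_RGB2HSV)
for r in (200,235,250,270,290,310): print(r,''.join('%d,'%(v) for v in h[r,296:344:2,1]))"
```

```text
time: 12.33
tool_pos: [0.6187, 0.108, 0.189]
tcp_rot: [-3.13, 0.263, -0.004]
wrist_force: [-0.2, -0.3, 0.3]
width: 0.498
grip_force: 0.0
tcp [0.61873652 0.1080112  0.18905128] yaw -9.601345843773712
blue part@36 [654.0, 101.6, 14.9, 9.7, 79.5] [320, 201] 784
200 28,30,15,160,160,163,165,166,166,166,167,164,165,166,163,162,160,162,158,156,153,149,29,30,
235 220,217,217,219,217,36,35,33,31,34,35,31,33,31,34,33,35,34,36,65,176,174,178,174,
250 224,226,226,226,224,97,37,35,35,34,35,34,33,33,35,37,35,36,39,109,182,184,181,180,
270 201,199,199,195,197,148,39,34,35,34,35,35,34,33,34,35,34,41,43,149,195,195,195,195,
290 207,207,205,210,212,187,52,51,46,47,41,43,43,44,44,45,43,45,52,182,209,207,205,205,
310 218,218,218,214,220,203,54,46,47,46,44,43,42,42,42,43,47,50,50,214,216,218,216,209,
```

```bash
python3 -m jog '[{"dx":0,"dy":0,"dz":0,"ax":0,"ay":0,"az":0},{"dx":0,"dy":0,"dz":0,"ax":0,"ay":0,"az":0},{"dx":0,"dy":0,"dz":0,"ax":0,"ay":0,"az":0},{"dx":0,"dy":0,"dz":0,"ax":0,"ay":0,"az":0},{"dx":0,"dy":0,"dz":0,"ax":0,"ay":0,"az":0},{"dx":0,"dy":0,"dz":0,"ax":0,"ay":0,"az":0},{"dx":0,"dy":0,"dz":0,"ax":0,"ay":0,"az":0},{"dx":0,"dy":0,"dz":0,"ax":0,"ay":0,"az":0}]' 0 80; python3 -m jog '[{"dx":0,"dy":0,"dz":-3,"ax":0,"ay":0,"az":0},{"dx":0,"dy":0,"dz":-6,"ax":0,"ay":0,"az":0},{"dx":0,"dy":0,"dz":-10,"ax":0,"ay":0,"az":0},{"dx":0,"dy":0,"dz":-15,"ax":0,"ay":0,"az":0},{"dx":0,"dy":0,"dz":-20,"ax":0,"ay":0,"az":0},{"dx":0,"dy":0,"dz":-20,"ax":0,"ay":0,"az":0},{"dx":0,"dy":0,"dz":-20,"ax":0,"ay":0,"az":0},{"dx":0,"dy":0,"dz":-15,"ax":0,"ay":0,"az":0},{"dx":0,"dy":0,"dz":-10,"ax":0,"ay":0,"az":0},{"dx":0,"dy":0,"dz":-6,"ax":0,"ay":0,"az":0},{"dx":0,"dy":0,"dz":0,"ax":0,"ay":0,"az":0},{"dx":0,"dy":0,"dz":0,"ax":0,"ay":0,"az":0}]'; python3 -c "
from lib import *
c=shot('wrist','w11');shaft(c);survey(c,('blue',),100);print(bot.read_state()['torque'])"
```

```text
time: 13.05
tool_pos: [0.6183, 0.1081, 0.1885]
tcp_rot: [-3.13, 0.263, -0.002]
wrist_force: [-1.4, 1.1, 6.0]
width: 0.11
grip_force: 78.2
time: 14.05
tool_pos: [0.6176, 0.1079, 0.3122]
tcp_rot: [3.13, -0.263, -0.001]
wrist_force: [-0.6, 0.8, -5.0]
width: 0.109
grip_force: 77.9
tcp [0.61739841 0.1078189  0.31139983] yaw -9.600618167781368
blue part@36 [615.2, 108.5, 30.1, 18.2, 80.4] [318, 199] 796
[-0.00952411 -0.02764779  0.05135613]
```

```bash
python3 -m jog '[{"dx":0,"dy":5,"dz":0,"ax":0,"ay":0,"az":0},{"dx":0,"dy":10,"dz":0,"ax":0,"ay":0,"az":0},{"dx":0,"dy":18,"dz":0,"ax":0,"ay":0,"az":0},{"dx":0,"dy":25,"dz":0,"ax":0,"ay":0,"az":0},{"dx":-0.5,"dy":32,"dz":0,"ax":0,"ay":0,"az":0},{"dx":-0.5,"dy":32,"dz":0,"ax":0,"ay":0,"az":0},{"dx":-0.5,"dy":32,"dz":0,"ax":0,"ay":0,"az":0},{"dx":-0.5,"dy":32,"dz":0,"ax":0,"ay":0,"az":0},{"dx":-0.5,"dy":32,"dz":0,"ax":0,"ay":0,"az":0},{"dx":0,"dy":32,"dz":0,"ax":0,"ay":0,"az":0},{"dx":0,"dy":32,"dz":0,"ax":0,"ay":0,"az":0},{"dx":0,"dy":32,"dz":0,"ax":0,"ay":0,"az":0},{"dx":0,"dy":32,"dz":0,"ax":0,"ay":0,"az":0},{"dx":0,"dy":32,"dz":0,"ax":0,"ay":0,"az":0},{"dx":0,"dy":26,"dz":0,"ax":0,"ay":0,"az":0},{"dx":0,"dy":22,"dz":0,"ax":0,"ay":0,"az":0},{"dx":0,"dy":17,"dz":0,"ax":0,"ay":0,"az":0},{"dx":0,"dy":12,"dz":0,"ax":0,"ay":0,"az":0},{"dx":0,"dy":8,"dz":0,"ax":0,"ay":0,"az":0},{"dx":0,"dy":5,"dz":0,"ax":0,"ay":0,"az":0}]'; python3 -m jog '[{"dx":0,"dy":0,"dz":0,"ax":0,"ay":0,"az":-1},{"dx":0,"dy":0,"dz":0,"ax":0,"ay":0,"az":-2.5},{"dx":0,"dy":0,"dz":0,"ax":0,"ay":0,"az":-3},{"dx":0,"dy":0,"dz":0,"ax":0,"ay":0,"az":-3},{"dx":0,"dy":0,"dz":0,"ax":0,"ay":0,"az":-1.6},{"dx":0,"dy":0,"dz":0,"ax":0,"ay":0,"az":-1},{"dx":0,"dy":0,"dz":0,"ax":0,"ay":0,"az":0},{"dx":0,"dy":0,"dz":0,"ax":0,"ay":0,"az":0},{"dx":0,"dy":0,"dz":0,"ax":0,"ay":0,"az":0}]'; python3 -c "
from lib import *
c=shot('wrist','w12');shaft(c);survey(c,('blue',),100)"
```

```text
time: 15.77
tool_pos: [0.5371, -0.3538, 0.3123]
tcp_rot: [-3.13, 0.264, 0.001]
wrist_force: [0.5, -0.0, -6.0]
width: 0.109
grip_force: 78.2
time: 16.52
tool_pos: [0.5376, -0.3526, 0.3127]
tcp_rot: [-3.141, -0.069, 0.0]
wrist_force: [-0.7, -0.4, -5.0]
width: 0.109
grip_force: 78.2
tcp [ 0.53760425 -0.3527813   0.31271046] yaw 2.508819004066335
blue part@36 [627.8, -349.4, 96.0, 18.6, -87.5] [319, 71] 2570
blue part@36 [620.2, -350.4, 82.3, 4.7, -87.5] [320, 87] 604
blue part@36 [534.7, -352.4, 30.3, 19.1, -87.5] [318, 199] 850
blue part@36 [493.1, -328.0, 50.6, 27.1, 0.0] [283, 242] 1041
blue part@36 [491.2, -381.8, 58.4, 31.0, 2.3] [355, 245] 1185
blue part@36 [480.7, -310.1, 57.6, 4.4, 2.5] [264, 258] 302
blue part@36 [472.5, -401.8, 37.2, 3.5, 3.3] [373, 271] 142
blue part@36 [394.5, -344.3, 31.1, 6.5, 1.5] [302, 345] 177
blue part@36 [395.8, -373.5, 31.1, 4.6, 3.2] [334, 345] 149
```

Aligned with the blue tray: far-lip centre and tool axis agree within 0.6 mm, and both yaws read 2.5°. Lowering.

```bash
python3 -m jog '[{"dx":-0.3,"dy":0.6,"dz":8,"ax":0,"ay":0,"az":0},{"dx":0,"dy":0,"dz":14,"ax":0,"ay":0,"az":0},{"dx":0,"dy":0,"dz":18,"ax":0,"ay":0,"az":0},{"dx":0,"dy":0,"dz":18,"ax":0,"ay":0,"az":0},{"dx":0,"dy":0,"dz":18,"ax":0,"ay":0,"az":0},{"dx":0,"dy":0,"dz":14,"ax":0,"ay":0,"az":0},{"dx":0,"dy":0,"dz":10,"ax":0,"ay":0,"az":0},{"dx":0,"dy":0,"dz":8,"ax":0,"ay":0,"az":0},{"dx":0,"dy":0,"dz":5,"ax":0,"ay":0,"az":0},{"dx":0,"dy":0,"dz":4,"ax":0,"ay":0,"az":0},{"dx":0,"dy":0,"dz":3,"ax":0,"ay":0,"az":0},{"dx":0,"dy":0,"dz":2,"ax":0,"ay":0,"az":0},{"dx":0,"dy":0,"dz":1,"ax":0,"ay":0,"az":0},{"dx":0,"dy":0,"dz":1,"ax":0,"ay":0,"az":0},{"dx":0,"dy":0,"dz":0.5,"ax":0,"ay":0,"az":0},{"dx":0,"dy":0,"dz":0,"ax":0,"ay":0,"az":0},{"dx":0,"dy":0,"dz":0,"ax":0,"ay":0,"az":0}]'; python3 -c "
from lib import *
c=shot('wrist','w13');shaft(c);survey(c,('blue',),100)"
```

```text
time: 17.98
tool_pos: [0.5374, -0.3539, 0.1888]
tcp_rot: [3.14, 0.068, 0.001]
wrist_force: [-0.2, 1.3, -3.8]
width: 0.112
grip_force: 78.2
tcp [ 0.53740778 -0.35391133  0.1887296 ] yaw 2.501807671966493
blue part@36 [583.9, -351.5, 103.8, 90.0, 2.5] [317, 128] 14066
blue part@36 [618.8, -351.6, 76.5, 19.2, 83.1] [332, 80] 5231
blue part@36 [573.4, -352.3, 15.2, 9.5, -87.5] [318, 199] 863
blue part@36 [548.0, -375.4, 37.1, 31.0, 2.3] [374, 254] 2988
blue part@36 [550.1, -327.9, 45.4, 25.4, -33.3] [262, 254] 3562
blue part@36 [503.3, -348.0, 15.6, 2.8, 1.8] [302, 346] 161
blue part@36 [503.9, -362.9, 15.6, 2.3, 3.2] [334, 346] 150
```

View pics/w13.png

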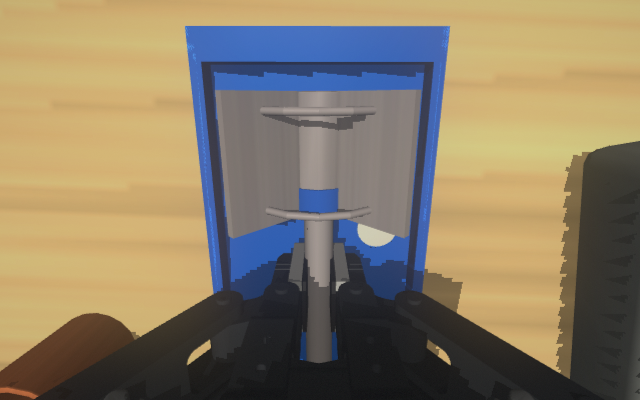

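w13: the shaft at column 318 sits midway between the pan's inner edges (203 and 433), and the load is starting to transfer. I'll release, rise, then go and survey the red tray from directly above.

```bash
python3 -m jog '[{"dx":0,"dy":0,"dz":0.5,"ax":0,"ay":0,"az":0},{"dx":0,"dy":0,"dz":0,"ax":0,"ay":0,"az":0},{"dx":0,"dy":0,"dz":0,"ax":0,"ay":0,"az":0}]'; python3 -m jog '[{"dx":0,"dy":0,"dz":0,"ax":0,"ay":0,"az":0},{"dx":0,"dy":0,"dz":0,"ax":0,"ay":0,"az":0},{"dx":0,"dy":0,"dz":0,"ax":0,"ay":0,"az":0},{"dx":0,"dy":0,"dz":0,"ax":0,"ay":0,"az":0},{"dx":0,"dy":0,"dz":-10,"ax":0,"ay":0,"az":0},{"dx":0,"dy":0,"dz":-20,"ax":0,"ay":0,"az":0},{"dx":0,"dy":0,"dz":-30,"ax":0,"ay":0,"az":0},{"dx":0,"dy":0,"dz":-35,"ax":0,"ay":0,"az":0},{"dx":0,"dy":0,"dz":-35,"ax":0,"ay":0,"az":0},{"dx":0,"dy":0,"dz":-35,"ax":0,"ay":0,"az":0},{"dx":0,"dy":0,"dz":-30,"ax":0,"ay":0,"az":0},{"dx":0,"dy":0,"dz":-22,"ax":0,"ay":0,"az":0},{"dx":0,"dy":0,"dz":0,"ax":0,"ay":0,"az":0},{"dx":0,"dy":0,"dz":0,"ax":0,"ay":0,"az":0}]' 0.5 80; python3 -c "
from lib import *
c=shot('wrist','w14');shaft(c);survey(c,('blue',),300)"
python3 -m jog '[{"dx":0,"dy":-18,"dz":0,"ax":0,"ay":0,"az":0},{"dx":0.9,"dy":-27,"dz":0,"ax":0,"ay":0,"az":0},{"dx":0.9,"dy":-36,"dz":0,"ax":0,"ay":0,"az":0},{"dx":0.9,"dy":-36,"dz":0,"ax":0,"ay":0,"az":0},{"dx":0.9,"dy":-36,"dz":0,"ax":0,"ay":0,"az":0},{"dx":0.9,"dy":-36,"dz":0,"ax":0,"ay":0,"az":0},{"dx":0.9,"dy":-36,"dz":0,"ax":0,"ay":0,"az":0},{"dx":0.9,"dy":-36,"dz":0,"ax":0,"ay":0,"az":0},{"dx":0.9,"dy":-36,"dz":0,"ax":0,"ay":0,"az":0},{"dx":0.9,"dy":-36,"dz":0,"ax":0,"ay":0,"az":0},{"dx":0.9,"dy":-36,"dz":0,"ax":0,"ay":0,"az":0},{"dx":0.9,"dy":-36,"dz":0,"ax":0,"ay":0,"az":0},{"dx":0.9,"dy":-36,"dz":0,"ax":0,"ay":0,"az":0},{"dx":0.9,"dy":-36,"dz":0,"ax":0,"ay":0,"az":0},{"dx":0.9,"dy":-36,"dz":0,"ax":0,"ay":0,"az":0},{"dx":0.9,"dy":-36,"dz":0,"ax":0,"ay":0,"az":0},{"dx":0.9,"dy":-36,"dz":0,"ax":0,"ay":0,"az":0},{"dx":0.9,"dy":-36,"dz":0,"ax":0,"ay":0,"az":0},{"dx":0,"dy":-18,"dz":0,"ax":0,"ay":0,"az":0}]'
python3 -m jog '[{"dx":0,"dy":0,"dz":0,"ax":0,"ay":0,"az":-3.5},{"dx":0,"dy":0,"dz":0,"ax":0,"ay":0,"az":-7},{"dx":0,"dy":0,"dz":0,"ax":0,"ay":0,"az":-7},{"dx":0,"dy":0,"dz":0,"ax":0,"ay":0,"az":-7},{"dx":0,"dy":0,"dz":0,"ax":0,"ay":0,"az":-7},{"dx":0,"dy":0,"dz":0,"ax":0,"ay":0,"az":-7},{"dx":0,"dy":0,"dz":0,"ax":0,"ay":0,"az":-7},{"dx":0,"dy":0,"dz":0,"ax":0,"ay":0,"az":-7},{"dx":0,"dy":0,"dz":0,"ax":0,"ay":0,"az":-7},{"dx":0,"dy":0,"dz":0,"ax":0,"ay":0,"az":-7},{"dx":0,"dy":0,"dz":0,"ax":0,"ay":0,"az":-7},{"dx":0,"dy":0,"dz":0,"ax":0,"ay":0,"az":-7},{"dx":0,"dy":0,"dz":0,"ax":0,"ay":0,"az":-7},{"dx":0,"dy":0,"dz":0,"ax":0,"ay":0,"az":0},{"dx":0,"dy":0,"dz":0,"ax":0,"ay":0,"az":0},{"dx":0,"dy":0,"dz":0,"ax":0,"ay":0,"az":0}]'; python3 -c "
from lib import *
c=shot('wrist','w15');shaft(c);survey(c,('red','yellow','grey'),300)"
```

```text
time: 18.28
tool_pos: [0.5374, -0.3539, 0.1886]
tcp_rot: [3.14, 0.068, 0.001]
wrist_force: [-1.6, 1.6, 2.4]
width: 0.107
grip_force: 78.6
time: 19.45
tool_pos: [0.5375, -0.354, 0.4078]
tcp_rot: [3.138, 0.069, 0.007]
wrist_force: [0.6, 0.2, 0.1]
width: 0.5
grip_force: 0.0
tcp [ 0.5370457  -0.35360717  0.40531953] yaw 2.5008340358391705
blue TRAY [489.3, -355.3, 298.6, 103.0, 2.5] [316, 191] 15629
time: 21.08
tool_pos: [0.5227, 0.289, 0.402]
tcp_rot: [3.141, 0.072, -0.007]
wrist_force: [-0.5, -0.8, 0.9]
width: 0.497
grip_force: 0.0
time: 22.42
tool_pos: [0.5239, 0.2854, 0.4033]
tcp_rot: [-2.224, -2.218, 0.004]
wrist_force: [-0.8, 0.3, -0.3]
width: 0.5
grip_force: 0.0
tcp [0.5241259  0.28537312 0.40367247] yaw 89.87340001684106
red TRAY [527.1, 359.8, 299.6, 103.9, -5.6] [319, 93] 22468
yellow part@36 [492.8, 367.3, 60.4, 18.2, -5.8] [286, 89] 1178
yellow part@36 [532.6, 137.3, 140.4, 105.6, -6.5] [318, 293] 7152
yellow part@36 [664.8, 145.8, 94.8, 41.4, -8.0] [446, 283] 1093
yellow part@36 [890.7, 70.7, 117.7, 57.1, -74.2] [614, 326] 2095
grey part@36 [634.4, 353.2, 62.8, 52.4, 84.4] [428, 101] 2700
grey part@36 [437.6, 372.7, 48.7, 10.2, -5.6] [232, 83] 365
grey part@36 [565.1, 360.2, 83.2, 10.4, -5.9] [360, 96] 537
grey part@36 [816.9, 277.2, 122.3, 86.9, -74.2] [594, 171] 5242
grey part@36 [336.2, 208.1, 35.5, 15.7, -28.4] [151, 239] 403
grey part@36 [447.2, 171.2, 67.4, 18.0, 73.5] [254, 268] 542
grey part@36 [598.9, 170.5, 66.1, 17.7, -73.8] [383, 269] 444
grey part@36 [857.2, 116.7, 84.8, 59.8, 60.4] [600, 305] 1732
grey TRAY [513.0, 19.7, 820.4, 127.6, -0.1] [313, 374] 17903
grey part@36 [921.1, 32.0, 85.0, 19.6, -74.2] [633, 363] 604
```

View pics/w15.png

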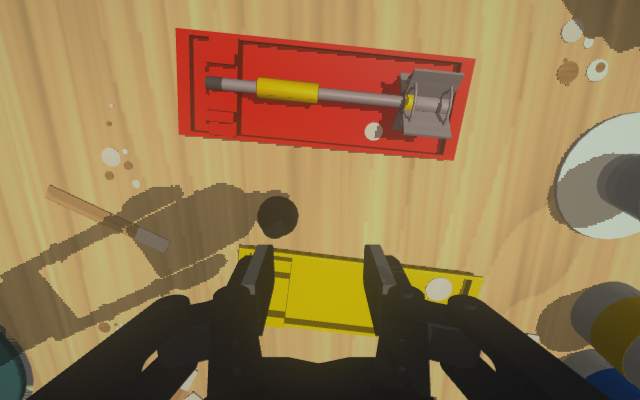

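w15 shows the red tray at (325,93) with the yellow paddle, sleeve at (286,89) and head at (430,102). The plug is at (277,216), clear of the path. Going for the yellow paddle.

```bash
python3 -m jog '[{"dx":24.5,"dy":17.1,"dz":0,"ax":0,"ay":0,"az":0},{"dx":24.5,"dy":17.1,"dz":0,"ax":0,"ay":0,"az":0},{"dx":24.6,"dy":17.1,"dz":0,"ax":0,"ay":0,"az":0},{"dx":0,"dy":0,"dz":5,"ax":0,"ay":0,"az":4.6},{"dx":0,"dy":0,"dz":10,"ax":0,"ay":0,"az":7},{"dx":0,"dy":0,"dz":10,"ax":0,"ay":0,"az":7},{"dx":0,"dy":0,"dz":10,"ax":0,"ay":0,"az":7},{"dx":0,"dy":0,"dz":10,"ax":0,"ay":0,"az":7},{"dx":0,"dy":0,"dz":10,"ax":0,"ay":0,"az":7},{"dx":0,"dy":0,"dz":10,"ax":0,"ay":0,"az":7},{"dx":0,"dy":0,"dz":10,"ax":0,"ay":0,"az":7},{"dx":0,"dy":0,"dz":10,"ax":0,"ay":0,"az":7},{"dx":0,"dy":0,"dz":10,"ax":0,"ay":0,"az":7},{"dx":0,"dy":0,"dz":10,"ax":0,"ay":0,"az":7},{"dx":0,"dy":0,"dz":10,"ax":0,"ay":0,"az":7},{"dx":0,"dy":0,"dz":10,"ax":0,"ay":0,"az":7},{"dx":0,"dy":0,"dz":10,"ax":0,"ay":0,"az":7},{"dx":0,"dy":0,"dz":10,"ax":0,"ay":0,"az":0},{"dx":0,"dy":0,"dz":0,"ax":0,"ay":0,"az":0}]' 0.5; python3 -m jog '[{"dx":0,"dy":0,"dz":0,"ax":0,"ay":0,"az":0},{"dx":0,"dy":0,"dz":0,"ax":0,"ay":0,"az":0}]';  python3 -c "
from lib import *
c=shot('wrist','w16');g=shaft(c);survey(c,('yellow','red'),150);print(bot.read_state()['q'])
for r in (215,230,245,260,275): print(r,g[r,290:350:2,1].tolist())"
```

```text
time: 24.05
tool_pos: [0.5748, 0.3584, 0.2567]
tcp_rot: [3.135, -0.15, -0.006]
wrist_force: [-0.7, -0.7, 0.1]
width: 0.503
grip_force: 0.0
time: 24.22
tool_pos: [0.5761, 0.359, 0.26]
tcp_rot: [-3.138, 0.151, -0.001]
wrist_force: [-0.3, 0.9, -0.5]
width: 0.501
grip_force: 0.0
tcp [0.57622473 0.3591536  0.2604692 ] yaw -5.530340697038317
yellow TRAY [533.6, 171.8, 247.5, 72.7, 10.4] [610, 221] 15870
yellow part@36 [611.2, 355.4, 13.3, 6.8, 84.5] [319, 166] 251
yellow part@36 [495.9, 366.9, 59.6, 18.7, -5.7] [318, 326] 1711
red TRAY [562.9, 356.4, 227.2, 103.9, -5.5] [309, 187] 27128
[5.20678228e-01 3.86120201e-01 1.72267997e+00 3.71916150e-05
 1.03154690e+00 2.18797776e+00]
215 [210, 210, 210, 212, 212, 212, 213, 210, 210, 209, 103, 43, 41, 38, 40, 38, 42, 43, 47, 81, 183, 185, 195, 196, 210, 208, 213, 209, 210, 210]
230 [215, 214, 215, 215, 215, 215, 215, 189, 191, 189, 85, 43, 41, 39, 39, 38, 39, 44, 46, 122, 191, 187, 195, 213, 214, 214, 214, 214, 214, 215]
245 [193, 190, 193, 195, 197, 191, 195, 193, 195, 197, 98, 43, 38, 38, 37, 37, 39, 42, 47, 160, 195, 195, 195, 191, 197, 217, 216, 217, 219, 216]
260 [201, 197, 199, 201, 197, 199, 197, 197, 197, 199, 138, 59, 55, 56, 52, 50, 54, 53, 59, 157, 196, 195, 198, 198, 203, 201, 198, 198, 196, 196]
275 [201, 203, 203, 205, 207, 203, 205, 201, 205, 203, 143, 59, 55, 54, 50, 52, 54, 54, 61, 187, 205, 200, 207, 203, 200, 202, 206, 204, 206, 204]
```

```bash
python3 -m jog '[{"dx":-1,"dy":0,"dz":8,"ax":0,"ay":0,"az":0},{"dx":0,"dy":0,"dz":18,"ax":0,"ay":0,"az":0},{"dx":0,"dy":0,"dz":20,"ax":0,"ay":0,"az":0},{"dx":0,"dy":0,"dz":15,"ax":0,"ay":0,"az":0},{"dx":0,"dy":0,"dz":8,"ax":0,"ay":0,"az":0},{"dx":0,"dy":0,"dz":3,"ax":0,"ay":0,"az":0},{"dx":0,"dy":0,"dz":0,"ax":0,"ay":0,"az":0},{"dx":0,"dy":0,"dz":0,"ax":0,"ay":0,"az":0},{"dx":0,"dy":0,"dz":0,"ax":0,"ay":0,"az":0}]' 0.5;python3 -c "
from lib import *
c=shot('wrist','w17');shaft(c);survey(c,('yellow',),150)"
```

```text
time: 25.02
tool_pos: [0.5755, 0.3594, 0.189]
tcp_rot: [-3.137, 0.153, -0.003]
wrist_force: [0.5, 0.4, 0.2]
width: 0.503
grip_force: 0.0
tcp [0.57556895 0.35940133 0.18907034] yaw -5.600218221117426
yellow part@36 [608.9, 355.5, 14.8, 9.7, 84.4] [320, 205] 766
yellow part@36 [508.6, 217.3, 27.1, 7.9, 10.2] [634, 380] 417
```

Ring at row 205, as in the earlier grasps. Close and lift.

```bash
python3 -m jog '[{"dx":0,"dy":0,"dz":0,"ax":0,"ay":0,"az":0},{"dx":0,"dy":0,"dz":0,"ax":0,"ay":0,"az":0},{"dx":0,"dy":0,"dz":0,"ax":0,"ay":0,"az":0},{"dx":0,"dy":0,"dz":0,"ax":0,"ay":0,"az":0},{"dx":0,"dy":0,"dz":0,"ax":0,"ay":0,"az":0},{"dx":0,"dy":0,"dz":0,"ax":0,"ay":0,"az":0},{"dx":0,"dy":0,"dz":0,"ax":0,"ay":0,"az":0},{"dx":0,"dy":0,"dz":0,"ax":0,"ay":0,"az":0}]' 0 80; python3 -m jog '[{"dx":0,"dy":0,"dz":-3,"ax":0,"ay":0,"az":0},{"dx":0,"dy":0,"dz":-6,"ax":0,"ay":0,"az":0},{"dx":0,"dy":0,"dz":-10,"ax":0,"ay":0,"az":0},{"dx":0,"dy":0,"dz":-15,"ax":0,"ay":0,"az":0},{"dx":0,"dy":0,"dz":-20,"ax":0,"ay":0,"az":0},{"dx":0,"dy":0,"dz":-20,"ax":0,"ay":0,"az":0},{"dx":0,"dy":0,"dz":-20,"ax":0,"ay":0,"az":0},{"dx":0,"dy":0,"dz":-15,"ax":0,"ay":0,"az":0},{"dx":0,"dy":0,"dz":-10,"ax":0,"ay":0,"az":0},{"dx":0,"dy":0,"dz":-6,"ax":0,"ay":0,"az":0},{"dx":0,"dy":0,"dz":0,"ax":0,"ay":0,"az":0},{"dx":0,"dy":0,"dz":0,"ax":0,"ay":0,"az":0}]'; python3 -c "
from lib import *
c=shot('wrist','w18');shaft(c);survey(c,('yellow','red'),150);print(bot.read_state()['torque'])"
```

```text
time: 25.73
tool_pos: [0.5752, 0.3593, 0.1885]
tcp_rot: [-3.137, 0.153, -0.002]
wrist_force: [-1.7, 0.1, 5.6]
width: 0.111
grip_force: 78.2
time: 26.73
tool_pos: [0.5747, 0.3589, 0.3125]
tcp_rot: [3.138, -0.154, -0.0]
wrist_force: [-0.6, 0.0, -4.8]
width: 0.107
grip_force: 78.0
tcp [0.57444894 0.35875965 0.31160093] yaw -5.600787526776698
yellow TRAY [555.7, 116.8, 272.8, 112.2, -8.1] [590, 173] 27329
yellow part@36 [569.3, 359.3, 29.6, 17.5, 84.4] [317, 203] 743
red part@36 [662.4, 346.9, 96.4, 23.3, 84.4] [322, 78] 4815
red part@36 [532.9, 388.7, 43.6, 26.3, -5.7] [284, 244] 850
red part@36 [521.7, 322.2, 75.2, 33.9, 29.6] [364, 252] 1588
red part@36 [524.4, 406.3, 50.1, 4.9, -5.4] [267, 258] 310
red part@36 [434.3, 387.8, 31.1, 5.6, -6.3] [302, 345] 160
red part@36 [431.4, 358.7, 31.1, 5.6, -4.7] [333, 346] 161
[-0.03623632  0.05164724  0.02096966]
```

```bash
python3 -m jog '[{"dx":1.4,"dy":5,"dz":0,"ax":0,"ay":0,"az":0},{"dx":2.8,"dy":10,"dz":0,"ax":0,"ay":0,"az":0},{"dx":5,"dy":18,"dz":0,"ax":0,"ay":0,"az":0},{"dx":6.6,"dy":24,"dz":0,"ax":0,"ay":0,"az":0},{"dx":7.2,"dy":26,"dz":0,"ax":0,"ay":0,"az":0},{"dx":7.2,"dy":26,"dz":0,"ax":0,"ay":0,"az":0},{"dx":7.2,"dy":26,"dz":0,"ax":0,"ay":0,"az":0},{"dx":7.2,"dy":26,"dz":0,"ax":0,"ay":0,"az":0},{"dx":7.2,"dy":26,"dz":0,"ax":0,"ay":0,"az":0},{"dx":6,"dy":22,"dz":0,"ax":0,"ay":0,"az":0},{"dx":4.4,"dy":16,"dz":0,"ax":0,"ay":0,"az":0},{"dx":2.5,"dy":9,"dz":0,"ax":0,"ay":0,"az":0},{"dx":1.4,"dy":5,"dz":0,"ax":0,"ay":0,"az":0},{"dx":0.7,"dy":3.6,"dz":0,"ax":0,"ay":0,"az":0},{"dx":0,"dy":0,"dz":0,"ax":0,"ay":0,"az":1.1},{"dx":0,"dy":0,"dz":0,"ax":0,"ay":0,"az":1.1},{"dx":0,"dy":0,"dz":0,"ax":0,"ay":0,"az":0},{"dx":0,"dy":0,"dz":0,"ax":0,"ay":0,"az":0},{"dx":0,"dy":0,"dz":0,"ax":0,"ay":0,"az":0}]'; python3 -c "
from lib import *
c=shot('wrist','w19');g=shaft(c);survey(c,('yellow',),150)
m=blobs(c,'yellow',150)
from numpy import *
print([rect(c,a,.015) for a,_ in m if 1])"
```

```text
time: 28.37
tool_pos: [0.6176, 0.1119, 0.3127]
tcp_rot: [-3.134, 0.212, -0.0]
wrist_force: [-0.7, -0.1, -4.6]
width: 0.11
grip_force: 78.2
tcp [0.61760521 0.11174362 0.31268933] yaw -7.74337284510882
yellow part@36 [705.2, 98.9, 95.8, 22.7, 81.8] [320, 73] 2507
yellow part@36 [697.2, 99.2, 82.0, 7.5, 82.2] [321, 89] 1190
yellow part@36 [611.0, 112.8, 29.6, 20.1, 82.2] [318, 204] 783
yellow part@36 [574.1, 144.8, 50.1, 27.1, -10.2] [282, 246] 878
yellow part@36 [567.0, 164.2, 53.2, 4.6, -7.8] [264, 261] 294
yellow part@36 [557.7, 82.3, 40.8, 16.5, 25.2] [358, 258] 244
yellow part@36 [546.6, 74.6, 40.8, 4.0, -7.3] [373, 269] 166
yellow part@36 [478.9, 146.0, 30.0, 5.6, -8.4] [302, 345] 162
[([706.2, 98.7, 103.1, 24.4, 81.8], [320, 73]), ([697.6, 99.0, 88.3, 8.1, 82.2], [321, 89]), ([604.8, 113.6, 31.9, 21.6, 82.2], [318, 204]), ([565.1, 148.1, 54.0, 29.2, -10.2], [282, 246]), ([557.5, 169.0, 57.3, 5.0, -7.8], [264, 261]), ([547.5, 80.8, 43.9, 17.7, 25.2], [358, 258]), ([535.5, 72.5, 44.0, 4.3, -7.3], [373, 269]), ([462.6, 149.4, 32.3, 6.0, -8.4], [302, 345])]
```

View pics/w19.png

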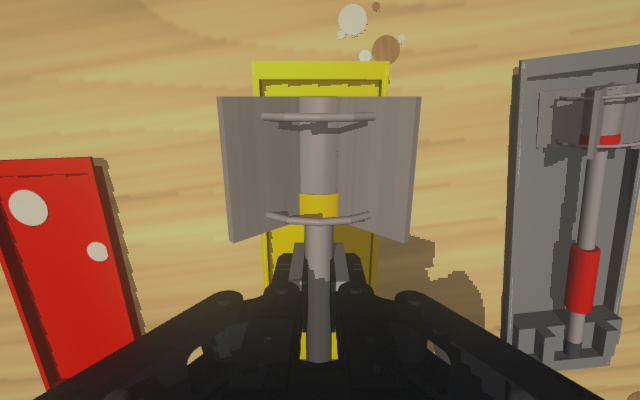

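w19: the yellow tray's far lip is at (320,73), aligned in yaw, with the shaft about 1 mm off to one side. Correct and lower.

```bash
python3 -m jog '[{"dx":0,"dy":0.9,"dz":8,"ax":0,"ay":0,"az":0},{"dx":0,"dy":0,"dz":14,"ax":0,"ay":0,"az":0},{"dx":0,"dy":0,"dz":18,"ax":0,"ay":0,"az":0},{"dx":0,"dy":0,"dz":18,"ax":0,"ay":0,"az":0},{"dx":0,"dy":0,"dz":18,"ax":0,"ay":0,"az":0},{"dx":0,"dy":0,"dz":14,"ax":0,"ay":0,"az":0},{"dx":0,"dy":0,"dz":10,"ax":0,"ay":0,"az":0},{"dx":0,"dy":0,"dz":8,"ax":0,"ay":0,"az":0},{"dx":0,"dy":0,"dz":5,"ax":0,"ay":0,"az":0},{"dx":0,"dy":0,"dz":4,"ax":0,"ay":0,"az":0},{"dx":0,"dy":0,"dz":3,"ax":0,"ay":0,"az":0},{"dx":0,"dy":0,"dz":2,"ax":0,"ay":0,"az":0},{"dx":0,"dy":0,"dz":1,"ax":0,"ay":0,"az":0},{"dx":0,"dy":0,"dz":1,"ax":0,"ay":0,"az":0},{"dx":0,"dy":0,"dz":0.5,"ax":0,"ay":0,"az":0},{"dx":0,"dy":0,"dz":0.5,"ax":0,"ay":0,"az":0},{"dx":0,"dy":0,"dz":0,"ax":0,"ay":0,"az":0},{"dx":0,"dy":0,"dz":0,"ax":0,"ay":0,"az":0}]'; python3 -c "
from lib import *
c=shot('wrist','w20');g=shaft(c);survey(c,('yellow',),300)
for r in (75,150): print(r,g[r,180:250:2,2].tolist(),g[r,400:460:2,2].tolist())"
```

```text
time: 29.92
tool_pos: [0.6179, 0.1102, 0.1886]
tcp_rot: [-3.134, 0.214, -0.002]
wrist_force: [-1.4, 1.1, 1.8]
width: 0.108
grip_force: 78.4
tcp [0.61792917 0.1102454  0.18860176] yaw -7.797097540286692
yellow part@36 [663.7, 104.4, 102.9, 90.3, -7.8] [315, 127] 14118
yellow part@36 [695.8, 99.8, 75.4, 14.6, 82.8] [312, 82] 6100
yellow part@36 [651.8, 105.6, 14.9, 9.8, 80.6] [318, 204] 801
yellow part@36 [629.6, 131.1, 35.3, 31.6, -8.6] [260, 255] 3240
yellow part@36 [623.2, 86.1, 34.5, 28.2, -8.0] [376, 257] 2375
75 [184, 185, 184, 185, 185, 185, 184, 184, 184, 184, 184, 154, 83, 83, 82, 83, 121, 121, 121, 122, 121, 121, 122, 122, 121, 122, 123, 133, 133, 133, 132, 132, 185, 186, 186] [134, 134, 183, 183, 184, 183, 184, 184, 177, 123, 123, 122, 99, 89, 99, 98, 110, 184, 185, 184, 184, 183, 184, 184, 183, 184, 184, 185, 184, 184]
150 [186, 185, 185, 185, 185, 185, 185, 184, 185, 185, 185, 184, 184, 184, 184, 83, 83, 82, 82, 103, 121, 127, 126, 115, 111, 110, 109, 109, 109, 110, 108, 108, 107, 107, 107] [125, 124, 126, 125, 126, 126, 111, 112, 120, 96, 95, 94, 85, 184, 185, 184, 184, 185, 184, 185, 186, 185, 186, 186, 185, 186, 186, 185, 186, 186]
```

w20: the pan's inner edges at row 75 are at columns 202 and 433, with the shaft at 318, so it is centred and down. Release, rise, and go back to the red paddle in the spare tray.

```bash
python3 -m jog '[{"dx":0,"dy":0,"dz":0,"ax":0,"ay":0,"az":0},{"dx":0,"dy":0,"dz":0,"ax":0,"ay":0,"az":0},{"dx":0,"dy":0,"dz":0,"ax":0,"ay":0,"az":0},{"dx":0,"dy":0,"dz":0,"ax":0,"ay":0,"az":0},{"dx":0,"dy":0,"dz":-10,"ax":0,"ay":0,"az":0},{"dx":0,"dy":0,"dz":-20,"ax":0,"ay":0,"az":0},{"dx":0,"dy":0,"dz":-30,"ax":0,"ay":0,"az":0},{"dx":0,"dy":0,"dz":-30,"ax":0,"ay":0,"az":0},{"dx":0,"dy":0,"dz":-30,"ax":0,"ay":0,"az":0},{"dx":0,"dy":0,"dz":-20,"ax":0,"ay":0,"az":0},{"dx":0,"dy":0,"dz":0,"ax":0,"ay":0,"az":0}]' 0.5 80;  python3 -m jog '[{"dx":0.9,"dy":15,"dz":0,"ax":0,"ay":0,"az":0},{"dx":0.9,"dy":30,"dz":0,"ax":0,"ay":0,"az":0},{"dx":0.9,"dy":35,"dz":0,"ax":0,"ay":0,"az":0},{"dx":0.9,"dy":35,"dz":0,"ax":0,"ay":0,"az":0},{"dx":1,"dy":35,"dz":10,"ax":0,"ay":0,"az":0},{"dx":1,"dy":30,"dz":15,"ax":0,"ay":0,"az":0},{"dx":1,"dy":20,"dz":20,"ax":0,"ay":0,"az":0},{"dx":1,"dy":14.1,"dz":15,"ax":0,"ay":0,"az":0},{"dx":0,"dy":0,"dz":8,"ax":0,"ay":0,"az":-4},{"dx":0,"dy":0,"dz":0,"ax":0,"ay":0,"az":-3},{"dx":0,"dy":0,"dz":0,"ax":0,"ay":0,"az":0},{"dx":0,"dy":0,"dz":0,"ax":0,"ay":0,"az":0},{"dx":0,"dy":0,"dz":0,"ax":0,"ay":0,"az":0}]'; python3 -c "
from lib import *
c=shot('wrist','w21');g=shaft(c);survey(c,('red',),150)
for r in (215,245,275): print(r,g[r,290:350:2,2].tolist())"
```

```text
time: 30.88
tool_pos: [0.6198, 0.1105, 0.3352]
tcp_rot: [-3.132, 0.213, -0.018]
wrist_force: [1.3, 0.6, 0.6]
width: 0.495
grip_force: 0.0
time: 31.97
tool_pos: [0.5958, -0.1032, 0.2594]
tcp_rot: [3.141, -0.024, -0.001]
wrist_force: [0.8, 0.3, 0.2]
width: 0.499
grip_force: 0.0
tcp [ 0.59600654 -0.10301925  0.25975949] yaw -0.8456278447383677
red part@36 [633.4, -103.5, 14.5, 6.7, 89.1] [317, 162] 281
red part@36 [517.0, -102.1, 62.7, 19.0, -0.4] [318, 323] 1860
215 [120, 121, 120, 120, 119, 120, 120, 119, 120, 117, 107, 129, 139, 145, 146, 139, 132, 119, 99, 72, 75, 75, 119, 119, 118, 119, 118, 119, 120, 119]
245 [74, 113, 108, 74, 74, 73, 73, 74, 74, 72, 101, 125, 137, 144, 144, 139, 132, 117, 95, 67, 72, 72, 116, 116, 115, 116, 116, 116, 116, 116]
275 [72, 72, 72, 72, 71, 70, 71, 71, 70, 72, 65, 75, 81, 85, 84, 84, 81, 76, 71, 70, 71, 69, 69, 69, 70, 70, 70, 69, 69, 70]
```

View pics/w21.png

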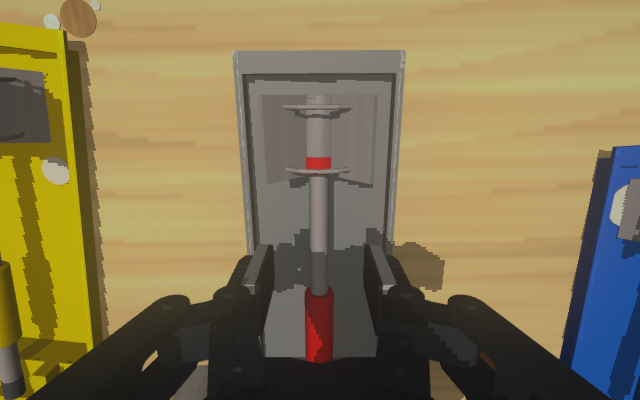

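w21: the red paddle lies straight in the spare tray, ring at (317,162) and shaft vertical at column 318. Descend, grip and lift.

```bash
python3 -m jog '[{"dx":0,"dy":0,"dz":8,"ax":0,"ay":0,"az":0},{"dx":0,"dy":0,"dz":18,"ax":0,"ay":0,"az":0},{"dx":0,"dy":0,"dz":20,"ax":0,"ay":0,"az":0},{"dx":0,"dy":0,"dz":15,"ax":0,"ay":0,"az":0},{"dx":0,"dy":0,"dz":8,"ax":0,"ay":0,"az":0},{"dx":0,"dy":0,"dz":3,"ax":0,"ay":0,"az":0},{"dx":0,"dy":0,"dz":0,"ax":0,"ay":0,"az":0},{"dx":0,"dy":0,"dz":0,"ax":0,"ay":0,"az":0}]' 0.5; python3 -m jog '[{"dx":0,"dy":0,"dz":0,"ax":0,"ay":0,"az":0},{"dx":0,"dy":0,"dz":0,"ax":0,"ay":0,"az":0},{"dx":0,"dy":0,"dz":0,"ax":0,"ay":0,"az":0},{"dx":0,"dy":0,"dz":0,"ax":0,"ay":0,"az":0},{"dx":0,"dy":0,"dz":0,"ax":0,"ay":0,"az":0},{"dx":0,"dy":0,"dz":0,"ax":0,"ay":0,"az":0},{"dx":0,"dy":0,"dz":0,"ax":0,"ay":0,"az":0},{"dx":0,"dy":0,"dz":0,"ax":0,"ay":0,"az":0}]' 0 80; python3 -m jog '[{"dx":0,"dy":0,"dz":-3,"ax":0,"ay":0,"az":0},{"dx":0,"dy":0,"dz":-6,"ax":0,"ay":0,"az":0},{"dx":0,"dy":0,"dz":-10,"ax":0,"ay":0,"az":0},{"dx":0,"dy":0,"dz":-15,"ax":0,"ay":0,"az":0},{"dx":0,"dy":0,"dz":-20,"ax":0,"ay":0,"az":0},{"dx":0,"dy":0,"dz":-20,"ax":0,"ay":0,"az":0},{"dx":0,"dy":0,"dz":-20,"ax":0,"ay":0,"az":0},{"dx":0,"dy":0,"dz":-15,"ax":0,"ay":0,"az":0},{"dx":0,"dy":0,"dz":-10,"ax":0,"ay":0,"az":0},{"dx":0,"dy":0,"dz":-6,"ax":0,"ay":0,"az":0},{"dx":0,"dy":0,"dz":0,"ax":0,"ay":0,"az":0},{"dx":0,"dy":0,"dz":0,"ax":0,"ay":0,"az":0}]'; python3 -c "
from lib import *
c=shot('wrist','w22');shaft(c);survey(c,('red',),150);print(bot.read_state()['torque'])"
```

```text
time: 32.68
tool_pos: [0.5965, -0.1029, 0.1883]
tcp_rot: [3.141, -0.022, 0.002]
wrist_force: [-0.9, -0.2, 0.2]
width: 0.5
grip_force: 0.0
time: 33.35
tool_pos: [0.5967, -0.1031, 0.189]
tcp_rot: [3.141, -0.022, 0.003]
wrist_force: [-1.6, 0.4, 5.8]
width: 0.111
grip_force: 78.2
time: 34.35
tool_pos: [0.5957, -0.1029, 0.3121]
tcp_rot: [-3.141, 0.022, 0.001]
wrist_force: [-0.4, 0.4, -5.3]
width: 0.107
grip_force: 77.9
tcp [ 0.59544017 -0.10283307  0.31140872] yaw -0.7993478782363108
red part@36 [589.4, -102.5, 30.2, 19.2, 89.2] [318, 204] 871
[0.04735821 0.01239507 0.01949037]
```

```bash
python3 -m jog '[{"dx":0,"dy":-5,"dz":0,"ax":0,"ay":0,"az":0},{"dx":0,"dy":-10,"dz":0,"ax":0,"ay":0,"az":0},{"dx":0,"dy":-18,"dz":0,"ax":0,"ay":0,"az":0},{"dx":-1.5,"dy":-25,"dz":0,"ax":0,"ay":0,"az":0},{"dx":-2.5,"dy":-31,"dz":0,"ax":0,"ay":0,"az":0},{"dx":-2.5,"dy":-31,"dz":0,"ax":0,"ay":0,"az":0},{"dx":-2.5,"dy":-31,"dz":0,"ax":0,"ay":0,"az":0},{"dx":-2.5,"dy":-31,"dz":0,"ax":0,"ay":0,"az":0},{"dx":-2.5,"dy":-31,"dz":0,"ax":0,"ay":0,"az":0},{"dx":-2.5,"dy":-31,"dz":0,"ax":0,"ay":0,"az":0},{"dx":-2.5,"dy":-31,"dz":0,"ax":0,"ay":0,"az":0},{"dx":-2.5,"dy":-31,"dz":0,"ax":0,"ay":0,"az":0},{"dx":-2.5,"dy":-31,"dz":0,"ax":0,"ay":0,"az":0},{"dx":-2.5,"dy":-31,"dz":0,"ax":0,"ay":0,"az":0},{"dx":-1,"dy":-26,"dz":0,"ax":0,"ay":0,"az":0},{"dx":0,"dy":-22,"dz":0,"ax":0,"ay":0,"az":0},{"dx":0,"dy":-17,"dz":0,"ax":0,"ay":0,"az":0},{"dx":0,"dy":-12,"dz":0,"ax":0,"ay":0,"az":0},{"dx":0,"dy":-8,"dz":0,"ax":0,"ay":0,"az":0},{"dx":0,"dy":-4.7,"dz":0,"ax":0,"ay":0,"az":0}]'; python3 -m jog '[{"dx":0,"dy":0,"dz":0,"ax":0,"ay":0,"az":0.8},{"dx":0,"dy":0,"dz":0,"ax":0,"ay":0,"az":1.6},{"dx":0,"dy":0,"dz":0,"ax":0,"ay":0,"az":1.6},{"dx":0,"dy":0,"dz":0,"ax":0,"ay":0,"az":0.8},{"dx":0,"dy":0,"dz":0,"ax":0,"ay":0,"az":0},{"dx":0,"dy":0,"dz":0,"ax":0,"ay":0,"az":0},{"dx":0,"dy":0,"dz":0,"ax":0,"ay":0,"az":0}]'; python3 -c "
from lib import *
c=shot('wrist','w23');g=shaft(c);survey(c,('red',),300)
print([rect(c,a,.015) for a,_ in blobs(c,'red',300)])"
```

```text
time: 36.07
tool_pos: [0.5748, 0.3559, 0.3122]
tcp_rot: [3.141, -0.021, -0.001]
wrist_force: [-0.0, -0.1, -6.2]
width: 0.11
grip_force: 78.3
time: 36.65
tool_pos: [0.5751, 0.3545, 0.3128]
tcp_rot: [3.138, -0.154, 0.0]
wrist_force: [-0.4, -0.3, -5.8]
width: 0.109
grip_force: 78.2
tcp [0.57507001 0.35463375 0.31274168] yaw -5.619460732754295
red part@36 [662.6, 346.7, 96.4, 23.4, 84.3] [315, 79] 4712
red part@36 [568.9, 355.3, 30.2, 19.2, 84.3] [318, 204] 862
red part@36 [523.6, 390.4, 64.0, 36.4, -5.7] [273, 252] 1447
red part@36 [519.6, 330.0, 60.3, 35.5, -5.2] [361, 249] 1329
[([663.6, 346.7, 103.8, 25.2, 84.3], [315, 79]), ([562.7, 355.9, 32.5, 20.7, 84.3], [318, 204]), ([514.0, 393.7, 68.9, 39.2, -5.7], [273, 252]), ([509.7, 328.7, 65.0, 38.2, -5.2], [361, 249])]
```

```bash
python3 -m jog '[{"dx":0,"dy":-0.6,"dz":8,"ax":0,"ay":0,"az":0},{"dx":0,"dy":0,"dz":14,"ax":0,"ay":0,"az":0},{"dx":0,"dy":0,"dz":18,"ax":0,"ay":0,"az":0},{"dx":0,"dy":0,"dz":18,"ax":0,"ay":0,"az":0},{"dx":0,"dy":0,"dz":18,"ax":0,"ay":0,"az":0},{"dx":0,"dy":0,"dz":14,"ax":0,"ay":0,"az":0},{"dx":0,"dy":0,"dz":10,"ax":0,"ay":0,"az":0},{"dx":0,"dy":0,"dz":8,"ax":0,"ay":0,"az":0},{"dx":0,"dy":0,"dz":5,"ax":0,"ay":0,"az":0},{"dx":0,"dy":0,"dz":4,"ax":0,"ay":0,"az":0},{"dx":0,"dy":0,"dz":3,"ax":0,"ay":0,"az":0},{"dx":0,"dy":0,"dz":2,"ax":0,"ay":0,"az":0},{"dx":0,"dy":0,"dz":1,"ax":0,"ay":0,"az":0},{"dx":0,"dy":0,"dz":1,"ax":0,"ay":0,"az":0},{"dx":0,"dy":0,"dz":0.5,"ax":0,"ay":0,"az":0},{"dx":0,"dy":0,"dz":0.5,"ax":0,"ay":0,"az":0},{"dx":0,"dy":0,"dz":0,"ax":0,"ay":0,"az":0},{"dx":0,"dy":0,"dz":0,"ax":0,"ay":0,"az":0}]'; python3 -c "
from lib import *
c=shot('wrist','w24');g=shaft(c)
for r in (75,150): print(r,g[r,180:250:2,2].tolist(),g[r,400:460:2,2].tolist())"
```

```text
time: 38.2
tool_pos: [0.5753, 0.3559, 0.189]
tcp_rot: [-3.137, 0.153, -0.002]
wrist_force: [-2.7, -1.5, 2.1]
width: 0.104
grip_force: 79.0
tcp [0.57533811 0.35587954 0.18900388] yaw -5.595795389955131
75 [206, 206, 206, 206, 207, 207, 206, 208, 208, 207, 208, 208, 203, 88, 89, 89, 88, 108, 126, 128, 207, 207, 207, 207, 208, 207, 208, 207, 206, 206, 206, 206, 207, 207, 207] [142, 142, 142, 142, 142, 152, 206, 207, 207, 207, 206, 206, 207, 146, 103, 103, 103, 103, 206, 207, 206, 207, 207, 207, 206, 205, 206, 205, 205, 206]
150 [208, 208, 207, 208, 207, 207, 207, 207, 207, 206, 207, 208, 208, 208, 207, 208, 198, 90, 88, 89, 96, 141, 141, 131, 124, 124, 123, 123, 123, 123, 123, 121, 120, 120, 120] [139, 138, 139, 140, 140, 138, 125, 125, 188, 206, 99, 100, 100, 100, 181, 206, 206, 207, 206, 206, 206, 206, 207, 207, 206, 207, 207, 207, 208, 207]
```

Centred: edges at 205 and 435, shaft at 318. Release, rise and back off so all the trays can be checked.

```bash
python3 -m jog '[{"dx":0,"dy":0,"dz":0,"ax":0,"ay":0,"az":0},{"dx":0,"dy":0,"dz":0,"ax":0,"ay":0,"az":0},{"dx":0,"dy":0,"dz":0,"ax":0,"ay":0,"az":0},{"dx":0,"dy":0,"dz":0,"ax":0,"ay":0,"az":0},{"dx":0,"dy":0,"dz":-10,"ax":0,"ay":0,"az":0},{"dx":0,"dy":0,"dz":-20,"ax":0,"ay":0,"az":0},{"dx":0,"dy":0,"dz":-30,"ax":0,"ay":0,"az":0},{"dx":0,"dy":0,"dz":-35,"ax":0,"ay":0,"az":0},{"dx":0,"dy":0,"dz":-35,"ax":0,"ay":0,"az":0},{"dx":0,"dy":0,"dz":-35,"ax":0,"ay":0,"az":0},{"dx":0,"dy":0,"dz":-30,"ax":0,"ay":0,"az":0},{"dx":0,"dy":0,"dz":-22,"ax":0,"ay":0,"az":0},{"dx":0,"dy":0,"dz":0,"ax":0,"ay":0,"az":0},{"dx":0,"dy":0,"dz":0,"ax":0,"ay":0,"az":0}]' 0.5 80; python3 -c "
from lib import *
c=shot('wrist','w25');shaft(c);survey(c,('red',),150)
c=shot('side','s25');survey(c,('red','yellow','blue'),100)"
```

```text
time: 39.42
tool_pos: [0.5754, 0.3559, 0.4079]
tcp_rot: [-3.135, 0.153, -0.007]
wrist_force: [-0.4, -0.0, 0.1]
width: 0.499
grip_force: 0.0
tcp [0.57490215 0.35558824 0.40534145] yaw -5.60343272515994
red TRAY [526.9, 359.7, 297.8, 103.8, -5.6] [320, 192] 17346
red TRAY [525.7, 359.4, 299.6, 107.5, -5.6] [217, 363] 6847
yellow TRAY [-295.0, -1238.3, 1261.0, 660.4, 66.9] [494, 39] 10944
yellow part@36 [898.7, 91.1, 90.6, 73.5, 39.7] [87, 244] 566
yellow TRAY [542.2, 120.8, 247.9, 113.3, -7.8] [237, 262] 3547
blue TRAY [487.5, -357.8, 296.9, 124.8, 2.5] [281, 145] 1400
blue part@36 [897.4, -3.5, 53.7, 23.3, -52.1] [105, 216] 134
```

View pics/s25.png

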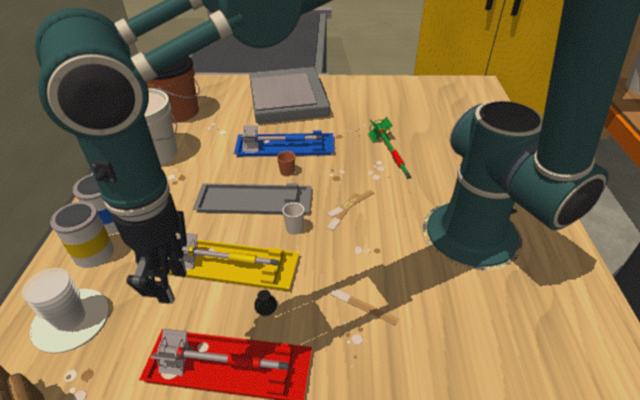

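The side view shows the red paddle in the red tray (220,360), yellow in yellow (235,260) and blue in blue (285,143). The spare is empty (255,200), and the cup (293,217), tin (287,163) and look-alike haven't moved. One last numeric check: how far each shaft sits from its tray's centre line near the tail and mid-shaft.

```bash
python3 - <<'E'
from lib import *
T={"red":(526.9,359.7,-5.6),"yellow":(569.3,117.5,-7.8),"blue":(489.2,-355.4,2.5)}
for n in ("side","scene"):
    c=shot(n); h=cv2.cvtColor(c["img"],cv2.COLOR_RGB2HSV)
    v,u=np.nonzero((h[:,:,1]<75)&(h[:,:,2]>40)); p=plane(c,np.c_[u,v],.033)*1000
    for k,(x,y,a) in T.items():
        a=np.radians(a); d=p-[x,y]; L=d@[np.cos(a),np.sin(a)]; W=d@[-np.sin(a),np.cos(a)]
        o=[]
        for lo,hi in ((-113,-68),(0,35),(35,65)):
            w=W[(L>lo)&(L<hi)&(abs(W)<14)]; o.append((len(w),round(float(w.mean()),1) if len(w) else None))
        print(n,k,o)
E
```

```text
side red [(152, 0.3), (115, 0.4), (131, -2.1)]
side yellow [(86, -1.2), (61, -1.9), (70, -4.2)]
side blue [(48, -2.1), (45, -3.5), (48, -2.2)]
scene red [(163, -0.3), (154, -0.4), (147, -0.8)]
scene yellow [(108, -1.5), (94, -2.4), (82, -2.8)]
scene blue [(71, -1.7), (58, -2.9), (49, -3.2)]
```

All three shafts lie within about 2–3 mm of their centre lines and nearly parallel to them. That includes a camera bias of roughly 2 mm seen earlier. The arm is clear, so I'm handing in.

```bash
python3 -c "
from workcell import bot
print(bot.finish_job())"
```

```text
the job is handed in; nothing more can be done
None
```

The job is handed in at about 39 s of the 128 s limit: each paddle lies in its own colour tray, the grey spare is empty again, and the cup and tin stand where they were; the hand-in reported no verdict.

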